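# Break down the handle stack at the knife maker's bench

### The job

Take the stack of knife-handle parts apart from the top down, one piece at a time: first slip the brass ferrule, wide end down, over the steel mandrel until it stands fully home on the mandrel's base, then lay each block flat inside the tray that carries the sample chip of its own colour. Let none of these parts topple, and leave the rivet cup and the glue jar where they stand.

Things in the scene. Friction and masses are not known exactly. Their poses are not given: they have to be found in the camera images.
- ferrule: Loose brass sleeve, open at both ends, 60 mm tall, about 130 g: a tapered skirt, 44 mm outside diameter at the foot narrowing to 30 mm at 36 mm height, then a straight neck of 30 mm diameter up to the top (grip it there). Wall 3 mm: the bore is 38 mm at the foot and 24 mm in the neck. Origin: centre of the foot (underside); z up along its axis. At the start it stands, wide end down, on the blue block at the top of the stack.
- blue_block: Loose blue resin knife-handle block, 120 x 44 x 28 mm (x long, y wide, z high), 80 to 290 g. Origin: centre of its underside; x along its length (either end alike), z up. At the start it lies on the white block, turned about 60 degrees against it and roughly centred on it, with the ferrule standing on its middle.
- white_block: Loose white bone-coloured knife-handle block, 120 x 44 x 28 mm (x long, y wide, z high), 80 to 290 g. Origin: centre of its underside; x along its length (either end alike), z up. At the start it lies on the walnut block, turned about 60 degrees against it and roughly centred on it.
- walnut_block: Loose dark brown walnut wood knife-handle block, 120 x 44 x 28 mm (x long, y wide, z high), 80 to 290 g. Origin: centre of its underside; x along its length (either end alike), z up. At the start it is the lowest of the stack and lies on the bench.
- mandrel: Fixed steel mandrel: a dark round base 64 mm in diameter and 10 mm thick, and on it an upright bright cone, 34 mm in diameter at the base's top face, tapering to 17 mm at 44 mm above that face, with a bevelled top at 47 mm. The seated ferrule stands on the base's top face around the cone, with about 2 mm play all round. Origin: centre of the base's underside, on the bench; z up along the cone.
- blue_tray: Fixed shallow grey tray with a sample chip of blue resin material on a pad at one end. Recess 140 x 62 mm, its floor 4 mm above the bench, its rim 9 mm above the bench, walls 4 mm; the pad with the chip (26 x 62 mm, its top 12 mm above the bench) spans from 74 to 104 mm along +x from the origin. Origin: centre of the recess, at the underside on the bench; x along the recess's length towards the chip, z up.
- white_tray: Fixed shallow grey tray with a sample chip of white bone-coloured material on a pad at one end. Recess 140 x 62 mm, its floor 4 mm above the bench, its rim 9 mm above the bench, walls 4 mm; the pad with the chip (26 x 62 mm, its top 12 mm above the bench) spans from 74 to 104 mm along +x from the origin. Origin: centre of the recess, at the underside on the bench; x along the recess's length towards the chip, z up.
- walnut_tray: Fixed shallow grey tray with a sample chip of dark brown walnut wood material on a pad at one end. Recess 140 x 62 mm, its floor 4 mm above the bench, its rim 9 mm above the bench, walls 4 mm; the pad with the chip (26 x 62 mm, its top 12 mm above the bench) spans from 74 to 104 mm along +x from the origin. Origin: centre of the recess, at the underside on the bench; x along the recess's length towards the chip, z up.
- rivet_cup: Bystander: small orange cup of brass rivets, 34 mm across, 32 mm tall, loose. Origin: centre of its underside.
- glue_jar: Bystander: small yellow glue jar with a red cap, 32 mm across, 50 mm tall, loose. Origin: centre of its underside.
Things that resemble listed ones, but are neither listed nor needed, are in the scene too. There is more than one size of the white_block; the job needs the middle-sized.

How it is judged:
By the outcome, as a careful person would: the job done as asked, in the order asked, and still so for the second after the job is handed in, with the robot touching nothing.
It also fails if it takes over 134 s, if anything falls off the work surface, if the arm or the gripper's body presses on something with over 40 N, if the wrist force passes 120 N, or if a joint passes its speed limit or range.

### The arm

A 6-joint arm with a two-finger parallel gripper is mounted at the origin on the work surface. World frame = base frame: x ahead of the robot, y to its left, z up, the work surface at z = 0. Lengths are in m, angles in rad, forces in N, time in s.
With the tool pointing down it reaches from about 0.25 to 0.8 m from the base axis. Payload 8.5 kg.
Tool frame: the origin (TCP) lies on the mounting face of the last link; the fingertips stand 173 mm ahead of it and the grasp point (between the pads) lies 155 mm ahead of it; x points along the fingers, y is the direction in which the jaws open and shut, and the axes are right-handed (so a half turn about x gives the same grasp; the last joint's range is limited). The gripper opens to 85 mm and grips with 20 to 120 N. Pads are 22 mm wide; open, the fingers measure 114 mm over their backs; the gripper's body (76 mm by 85 mm) begins 54 mm behind the grasp point. The pads swing forward as they close: fully open they stand 13 mm farther back than shut.
Start: joints at [1.153, 0.238, -0.013, 1.319, 0, 1.571], TCP at [0.213, 0.48, 0.405] pointing down, gripper open.
Joint ranges: [-2.66, 2.66], [-1.03, 1.9], [-1.14, 1.46], [-1.82, 2.27], [-1.45, 1.34], [-3.14, 3.14]. Speed limits (rad/s): [2.22, 2.22, 2.79, 3.14, 3.14, 3.14].

### API

Orientations are given as [roll, pitch, yaw] about the fixed x, y, z axes, in that order (R = Rz(yaw) Ry(pitch) Rx(roll)).
In Python, from station import ctrl gives the robot as it stands.
- The arm moves only by the tool servo_tool, never from a script. Its argument "commands" is a list of rows, each a list of 7 numbers: the shift along the tool's x, y, z in m, then the turn, a rotation vector about the tool's x, y, z in rad, then the closure, from 0 (fully open) to 1 (shut). A call has 1 to 20 rows; each row shifts and turns the commanded pose from where the row before left it, along the tool's axes as they then stand; what a row does not reach is not made up. A row lasts 1/12 s, in which the tool goes at most 41.7 mm and 7.16 degrees, less where a joint would pass 70% of its speed; a pose out of reach is approached as far as the arm can. A call with a gripper value outside its range is refused whole. The fingers move at their own pace and stop on an object; "grip_force" is the grip in N (left out, the last holds). Time passes only in rows, so rows that do not move let the fingers close. It gives the time, the measured TCP pose, the force and the opening at its end, in the units of the state.
- ctrl.get_state(): the state, without advancing time (a new reading comes with each control period).
- ctrl.grab_frame(name): name is "side" or "top" or "wrist"; returns the picture (420x560x3 uint8, red, green, blue); there is no depth.
- ctrl.camera_params(name): a dict with "fx", "fy", "cx", "cy" (pixels), "extrinsics" (4x4, takes a point from camera to world coordinates). Camera axes: x right, y down, z forward; pixel columns grow to the right and rows downward; lengths in m; the calibration is good to about 2 mm. A picture is of the moment at which its call begins: read the wrist's pose just before it. camera_params takes no time and is no camera call; for the wrist camera it gives the pose at the moment of the call.
- ctrl.close_job(): hands the job in, once; it reports no verdict.
The state is a dict: "time": time; "joint_positions": joint angles; "joint_velocities": joint speeds; "tau": joint torques, N m; "tcp_pos": TCP position; "ee_rot": TCP orientation; "force": force on the tool from outside, world axes, zero at the start; "wrist_torque": the same for the moment, N m; "gripper_width": finger opening in m.
Only numpy, scipy, OpenCV 4.12 (cv2) and the standard library are available. Lean on these libraries where they do the work, as an engineer would, in place of code of your own. Each camera call takes 0.05 s, during which the arm holds its last target.

## Working session

There is one attempt and no reset: what is moved stays moved. The work goes in short steps, Python scripts to look and compute and a tool call to move; the robot and the scene stay as the last step left them, time stands still between calls to the robot, and variables do not carry over. Pictures are saved under pics/ and viewed, and the job is handed in when it is done.

Besides the shell and the picture viewer there is one more tool, called after "Call:" as name([rows], argument=value, ...), one row to a line, values as JSON. servo_tool: Moves the arm, as the interface text tells. Its arguments: {"type":"object","properties":{"commands":{"type":"array","items":{"type":"array","items":{"type":"number"}}},"grip_force":{"type":"number"}},"required":["commands"]}

```bash
ls; mkdir -p pics; python3 - <<'E'
from station import ctrl
import cv2
print(ctrl.get_state())
for n in ["top","side","wrist"]:
    p=ctrl.camera_params(n);print(n,p)
    cv2.imwrite(f"pics/{n}0.png",ctrl.grab_frame(n)[:,:,::-1])
E
```

```text
pics
{'time': 0.0, 'joint_positions': array([ 1.15302691e+00,  2.38781042e-01, -1.42475963e-02,  1.31920070e+00,
        1.06568140e-05,  1.57079583e+00]), 'joint_velocities': array([-3.77847435e-05, -1.58348898e-03,  2.80704829e-03,  4.45418357e-04,
       -5.11750734e-04,  1.35799530e-03]), 'tau': array([ 2.55468687e-03, -5.38787878e+01,  3.46444988e+01,  1.83737412e-02,
        1.23950244e-04,  2.53791931e-06]), 'tcp_pos': array([0.21293647, 0.47969842, 0.4040799 ]), 'ee_rot': array([-1.57823335,  1.56936328, -1.99600227]), 'force': array([0.41089472, 0.08714798, 1.39198015]), 'wrist_torque': array([-0.00913777,  0.02866669, -0.06594026]), 'gripper_width': 0.08541689574092935}
top {'fx': 515.6556814080699, 'fy': 515.6556814080699, 'cx': 285.27026741111587, 'cy': 215.5203583104208, 'extrinsics': array([[ 0.02676049, -0.9919948 ,  0.12341068,  0.3145813 ],
       [-0.99963157, -0.0259949 ,  0.00780996,  0.01742655],
       [-0.0045394 , -0.12357421, -0.99232495,  1.14077631],
       [ 0.        ,  0.        ,  0.        ,  1.        ]])}
side {'fx': 504.35911748613637, 'fy': 504.35911748613637, 'cx': 283.48550098210404, 'cy': 213.50510289574538, 'extrinsics': array([[ 0.88715745, -0.31783547,  0.33456281,  0.15969194],
       [-0.46145401, -0.60560248,  0.64830999, -0.57804656],
       [-0.00344384, -0.72953839, -0.6839312 ,  0.70768609],
       [ 0.        ,  0.        ,  0.        ,  1.        ]])}
wrist {'fx': 360.60110524089714, 'fy': 360.60110524089714, 'cx': 279.56658190920734, 'cy': 203.44233209488195, 'extrinsics': array([[ 0.40570933,  0.88253345,  0.23777017,  0.15151403],
       [ 0.9140013 , -0.39138398, -0.10686539,  0.5069641 ],
       [-0.00125284,  0.26067852, -0.96542485,  0.37338777],
       [ 0.        ,  0.        ,  0.        ,  1.        ]])}
```

View pics/top0.png

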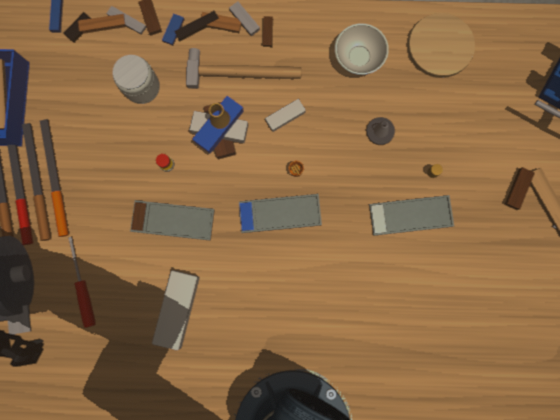

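View pics/side0.png

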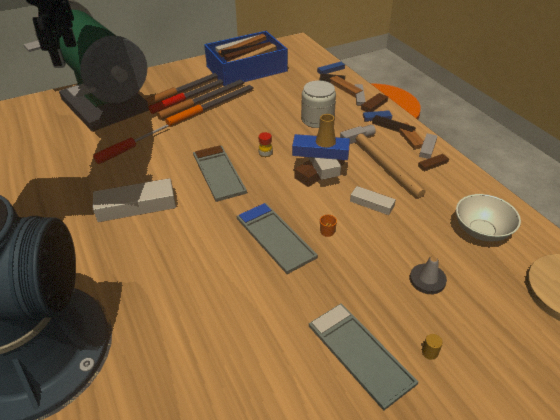

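View pics/wrist0.png

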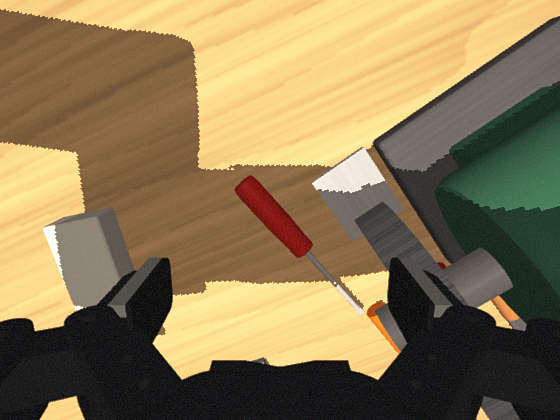

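The top view shows the stack at (218,125), with the ferrule at (216,112). The mandrel is at (380,131). The trays are walnut (173,220), blue (280,213) and white (411,215), with their chips at the left ends. The cup is at (295,169) and the jar at (164,162).

Possible mix-ups:
- **White blocks:** small one at (285,115), large one at (175,308), and the stack's white at (200–245,127).
- **Ferrule:** the small brass piece at (435,170).
- **Blue and brown:** scraps at the back of the bench.

I'll crop the stack to check the choice.

```bash
cat > h.py <<'E'
import numpy as np, cv2
from station import ctrl
from scipy.spatial.transform import Rotation as R
def w(p,uv,z):
    T=p["extrinsics"];uv=np.atleast_2d(np.array(uv,float))
    d=np.c_[(uv[:,0]-p["cx"])/p["fx"],(uv[:,1]-p["cy"])/p["fy"],np.ones(len(uv))]@T[:3,:3].T
    return T[:3,3]+d*((z-T[2,3])/d[:,2])[:,None]
def proj(p,X):
    T=p["extrinsics"];c=(np.atleast_2d(X)-T[:3,3])@T[:3,:3]
    return np.c_[p["fx"]*c[:,0]/c[:,2]+p["cx"],p["fy"]*c[:,1]/c[:,2]+p["cy"]]
def crop(src,x0,y0,x1,y1,s,out):
    im=cv2.imread(src)[y0:y1,x0:x1]
    im=cv2.resize(im,None,fx=s,fy=s,interpolation=cv2.INTER_CUBIC)
    for k in range((x0+9)//10*10,x1,10): cv2.putText(im,str(k),((k-x0)*s,8),0,.3,(0,255,255)); cv2.line(im,((k-x0)*s,10),((k-x0)*s,14),(0,255,255))
    for k in range((y0+9)//10*10,y1,10): cv2.putText(im,str(k),(0,(k-y0)*s),0,.3,(0,255,255))
    cv2.imwrite(out,im)
E
python3 - <<'E'
from h import *
crop("pics/top0.png",180,85,260,165,7,"pics/c_stack.png")
crop("pics/side0.png",280,100,370,200,6,"pics/c_stack_s.png")
crop("pics/top0.png",125,185,335,250,3,"pics/c_t1.png")
crop("pics/top0.png",340,105,470,245,4,"pics/c_t2.png")
p=ctrl.camera_params("top")
for n,u,z in [("ferr",(216,108),.144),("mand",(380,131),.01),("walT",(173,220),.005),("bluT",(280,213),.005),("whT",(411,215),.005),("cup",(295,168),.03),("jar",(164,161),.05)]:
    print(n,w(p,u,z).round(3))
E
```

```text
ferr [[0.652 0.17  0.144]]
mand [[ 0.653 -0.182  0.01 ]]
walT [[0.439 0.275 0.005]]
bluT [[0.461 0.038 0.005]]
whT [[ 0.464 -0.252  0.005]]
cup [[0.558 0.008 0.03 ]]
jar [[0.562 0.291 0.05 ]]
```

View pics/c_stack.png

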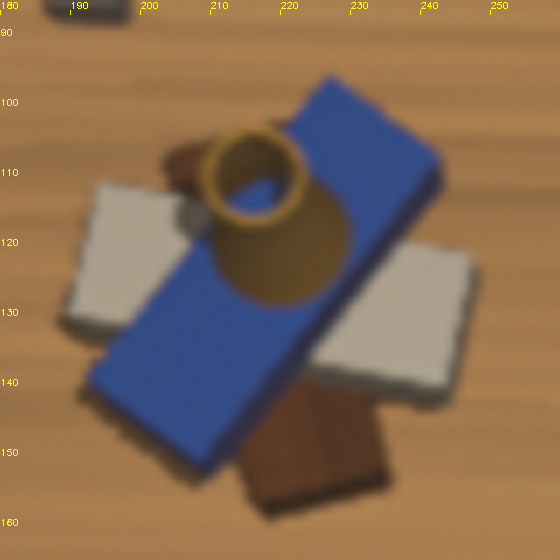

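View pics/c_stack_s.png

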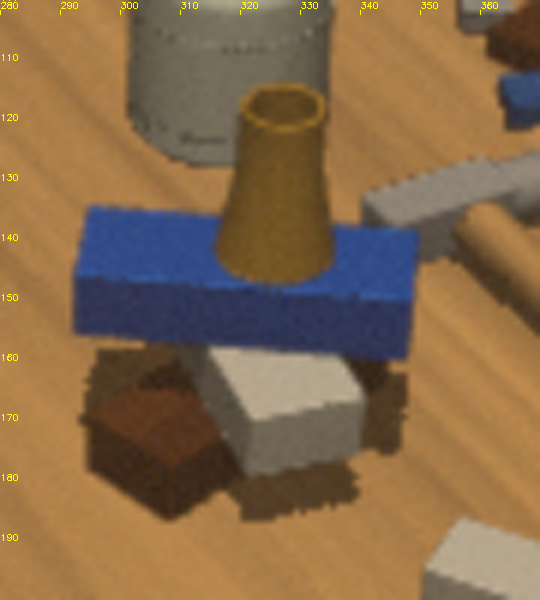

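View pics/c_t1.png

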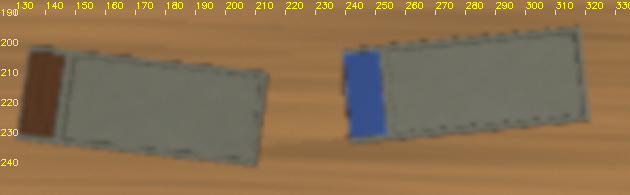

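View pics/c_t2.png

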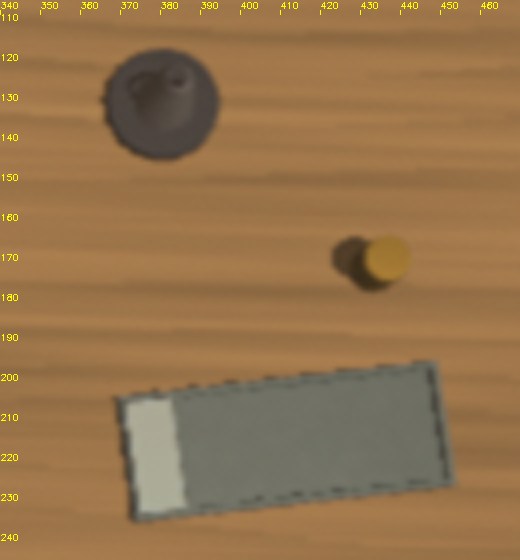

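```bash
python3 - <<'E'
from h import *
p=ctrl.camera_params("top"); s=ctrl.camera_params("side")
def rect(n,p,c,z):
    q=w(p,c,z)[:,:2]; print(n,"ctr",q.mean(0).round(4),"sides mm",[round(1e3*np.linalg.norm(q[i]-q[(i+1)%len(q)]),1) for i in range(len(q))],"dir deg",[round(np.degrees(np.arctan2(*(q[(i+1)%len(q)]-q[i])[::-1])),1) for i in range(len(q))])
rect("blue top",p,[(226,96.5),(241.7,107.7),(209,151.5),(191.5,138.5)],.084)
rect("white top",p,[(193,111),(246.5,121.5),(243.2,140.5),(188.5,130.5)],.056)
rect("blue side",s,[(294,134.5),(348,139),(347,150),(292.5,146)],.084)
rect("walT",p,[(134,201),(214.5,210),(210.5,241),(129,231.5)],.009)
rect("bluT",p,[(239.5,202.5),(317,194.5),(320.5,226),(242,233)],.009)
rect("whT",p,[(369,205),(448,196),(453,227),(373.5,236)],.009)
rect("small white",p,[(265,115),(298,100),(305,110),(272,130)],.02)
q=[(216.0,110.4)]; print("ferr top",w(p,q,.144)); print("ferr foot",w(p,[(220,118.8)],.09)); print("ferr top side",w(s,[(326.5,117.5)],.144))
print("mandrel base",w(p,[(380.8,131.5)],.010),"tip",w(p,[(383.5,125.5)],.057))
E
```

```text
blue top ctr [0.6383 0.175 ] sides mm [np.float64(41.8), np.float64(116.7), np.float64(46.8), np.float64(116.2)] dir deg [np.float64(-124.7), np.float64(146.1), np.float64(54.6), np.float64(-36.4)]
white top ctr [0.6415 0.1775] sides mm [np.float64(119.1), np.float64(42.8), np.float64(120.9), np.float64(44.5)] dir deg [np.float64(-100.0), np.float64(172.5), np.float64(80.9), np.float64(-9.9)]
blue side ctr [0.6363 0.1734] sides mm [np.float64(116.9), np.float64(40.2), np.float64(114.5), np.float64(42.7)] dir deg [np.float64(-36.1), np.float64(-125.8), np.float64(145.1), np.float64(57.4)]
walT ctr [0.437  0.2765] sides mm [np.float64(180.5), np.float64(69.2), np.float64(181.5), np.float64(68.6)] dir deg [np.float64(-94.9), np.float64(175.2), np.float64(84.9), np.float64(-5.7)]
bluT ctr [0.4585 0.0386] sides mm [np.float64(173.0), np.float64(70.7), np.float64(173.7), np.float64(68.2)] dir deg [np.float64(-82.5), np.float64(-172.6), np.float64(96.6), np.float64(6.8)]
whT ctr [ 0.4617 -0.2511] sides mm [np.float64(176.7), np.float64(69.6), np.float64(176.5), np.float64(69.4)] dir deg [np.float64(-81.9), np.float64(-171.6), np.float64(98.0), np.float64(8.6)]
small white ctr [0.6842 0.033 ] sides mm [np.float64(81.9), np.float64(28.1), np.float64(87.2), np.float64(38.1)] dir deg [np.float64(-63.3), np.float64(-144.6), np.float64(123.5), np.float64(26.1)]
ferr top [[0.64670294 0.16943414 0.144     ]]
ferr foot [[0.6466493  0.16845846 0.09      ]]
ferr top side [[0.64623753 0.17052621 0.144     ]]
mandrel base [[ 0.65159868 -0.18378826  0.01      ]] tip [[ 0.65109212 -0.18120651  0.057     ]]
```

```bash
cat >> h.py <<'E'
def state():
    s=ctrl.get_state(); Rm=R.from_euler("xyz",s["ee_rot"]).as_matrix(); return s,Rm
def go(target=None,jaw=None):
    """print shift in tool axes (current) to TCP target and turn about tool x to put the jaw axis at 'jaw' deg (mod 180)"""
    s,Rm=state()
    y=np.degrees(np.arctan2(Rm[1,1],Rm[0,1]))
    print("t",round(s["time"],2),"tcp",s["tcp_pos"].round(4),"j",s["joint_positions"].round(2),"jaw",round(y,1),"xtool",Rm[:,0].round(4),"w",round(s["gripper_width"],4),"F",s["force"].round(1))
    if jaw is not None:
        d=(jaw-y+90)%180-90; print(" turn about tool x rad (x down => -d):",round(-np.radians(d),4))
        print(" tilt fix rotvec:",(R.from_matrix(Rm.T@ (Rt(y)))).as_rotvec().round(4))
    if target is not None: print(" shift tool:",(Rm.T@(np.array(target)-s["tcp_pos"])).round(4))
def Rt(ydeg):
    a=np.radians(ydeg); x=np.array([0,0,-1.]);y=np.array([np.cos(a),np.sin(a),0]);return np.c_[x,y,np.cross(x,y)]
E
python3 - <<'E'
from h import *
go([.6465,.1695,.40],54)
s,Rm=state();print(Rm.round(3))
T=ctrl.camera_params("wrist")["extrinsics"]
print("cam in tool",(Rm.T@(T[:3,3]-s["tcp_pos"])).round(4)); print((Rm.T@T[:3,:3]).round(3))
E
```

```text
t 0.15 tcp [0.213  0.4797 0.4042] j [ 1.15  0.24 -0.01  1.32  0.    1.57] jaw 66.1 xtool [-5.e-04 -1.e-03 -1.e+00] w 0.0855 F [ 0.7  0.7 -0.4]
 turn about tool x rad (x down => -d): 0.2105
 tilt fix rotvec: [-0.     -0.      0.0011]
 shift tool: [ 0.0043 -0.1076  0.5221]
[[-0.     0.406  0.914]
 [-0.001  0.914 -0.406]
 [-1.    -0.001 -0.   ]]
cam in tool [ 0.0308  0.     -0.0672]
[[-0.    -0.261  0.965]
 [ 1.     0.     0.   ]
 [-0.     0.965  0.261]]
```

Call:
servo_tool([
  [-0.0015,-0.0054,0.0261,0,0,0,0],
  [-0.0015,-0.0054,0.0261,0,0,0,0],
  [-0.0015,-0.0054,0.0261,0,0,0,0],
  [-0.0015,-0.0054,0.0261,0,0,0,0],
  [-0.0015,-0.0054,0.0261,0,0,0,0],
  [-0.0015,-0.0054,0.0261,0,0,0,0],
  [-0.0015,-0.0054,0.0261,0,0,0,0],
  [-0.0015,-0.0054,0.0261,0,0,0,0],
  [-0.0015,-0.0054,0.0261,0,0,0,0],
  [-0.0015,-0.0054,0.0261,0,0,0,0],
  [-0.0015,-0.0054,0.0261,0,0,0,0],
  [-0.0015,-0.0054,0.0261,0,0,0,0],
  [-0.0015,-0.0054,0.0261,0,0,0,0],
  [-0.0015,-0.0054,0.0261,0,0,0,0],
  [-0.0015,-0.0054,0.0261,0,0,0,0],
  [-0.0015,-0.0054,0.0261,0,0,0,0],
  [-0.0015,-0.0054,0.0261,0,0,0,0],
  [-0.0015,-0.0054,0.0261,0,0,0,0],
  [-0.0015,-0.0054,0.0261,0,0,0,0],
  [-0.0015,-0.0054,0.0261,0,0,0,0],
])

```text
time: 1.82
tcp_pos: [0.6472, 0.1684, 0.4344]
ee_rot: [-2.389, 1.57, -2.807]
force: [0.1, 0.8, 0.9]
gripper_width: 0.0851
```

Call:
servo_tool([
  [0,0,0,0.07,0,0,0],
  [0,0,0,0.07,0,0,0],
  [0,0,0,0.07,0,0,0],
  [0,0,0,0,0,0,0],
  [0,0,0,0,0,0,0],
  [0,0,0,0,0,0,0],
])

```text
time: 2.32
tcp_pos: [0.6462, 0.1694, 0.4345]
ee_rot: [-2.162, 1.57, -2.788]
force: [0.1, -0.7, -0.3]
gripper_width: 0.0854
```

```bash
python3 - <<'E'
from h import *
go([.6465,.1695,.44],54)
p=ctrl.camera_params("wrist"); cv2.imwrite("pics/w1.png",ctrl.grab_frame("wrist")[:,:,::-1]); np.save("w1.npy",p,allow_pickle=True)
print(proj(p,[[.6465,.1695,.144],[.637,.174,.084]]))
E
```

```text
t 2.32 tcp [0.6462 0.1694 0.4345] j [ 0.26  0.49  0.45  1.53 -0.    0.88] jaw 54.2 xtool [-4.e-04 -1.e-04 -1.e+00] w 0.0854 F [ 0.1 -0.7 -0.3]
 turn about tool x rad (x down => -d): 0.0029
 tilt fix rotvec: [-0.     -0.0002  0.0003]
 shift tool: [-0.0055  0.0002  0.0002]
[[280.36882173 199.90559404]
 [278.11232756 171.97267355]]
```

View pics/w1.png

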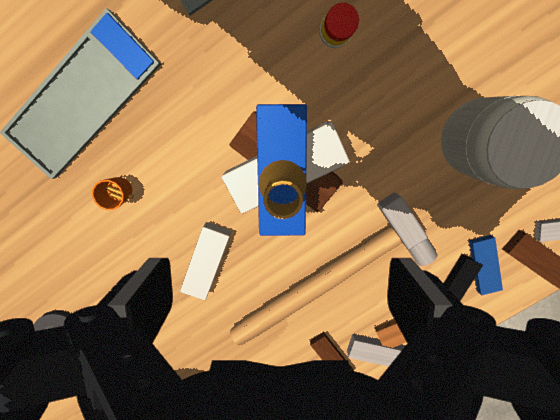

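The wrist view shows the ferrule top ring near (284,200), the blue block spanning (257–307, 104–236), and the jaws square to it. I'll measure it more finely.

```bash
python3 - <<'E'
from h import *
crop("pics/w1.png",220,95,360,245,5,"pics/c_w1.png")
E
```

```text
(no output)
```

View pics/c_w1.png

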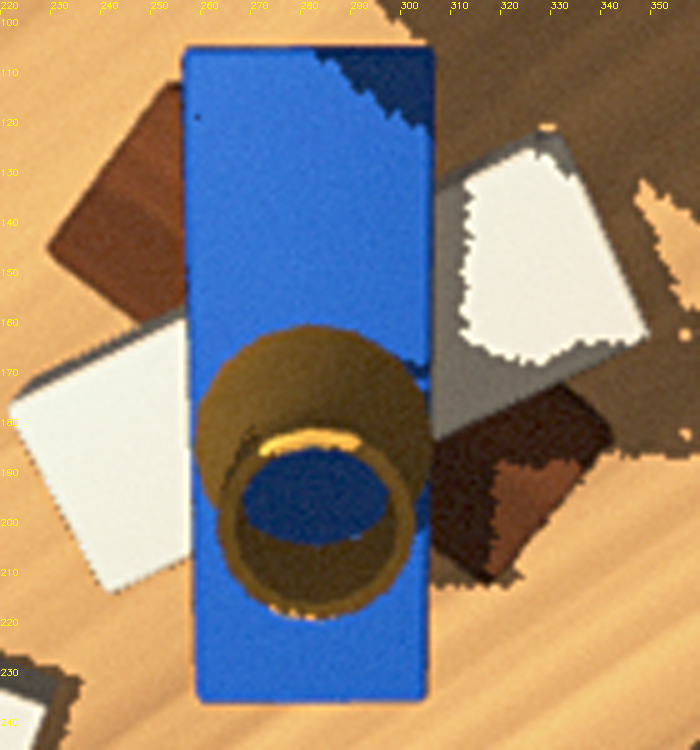

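```bash
python3 - <<'E'
from h import *
p=np.load("w1.npy",allow_pickle=True).item()
f=w(p,[(282.7,200.3)],.144)[0]; print("ferr",f)
q=w(p,[(256.5,104.5),(306.5,104.5),(305.5,236),(259,236)],.084); print("blue c",q.mean(0),"len",np.linalg.norm(q[0]-q[3]),np.linalg.norm(q[0]-q[1]),np.linalg.norm(q[2]-q[3]),"dir",np.degrees(np.arctan2(*((q[2]+q[3]-q[0]-q[1])[[1,0]]))))
q=w(p,[(222,176),(241,214),(350,162),(333,122)],.056); print("white",q.mean(0),np.linalg.norm(q[0]-q[1]),np.linalg.norm(q[1]-q[2]),np.degrees(np.arctan2(*((q[2]-q[1])[[1,0]]))))
q=w(p,[(254,112),(229,145),(316,212),(342,184)],.028); print("walnut",q.mean(0),np.linalg.norm(q[0]-q[1]),np.linalg.norm(q[1]-q[2]),np.degrees(np.arctan2(*((q[2]-q[1])[[1,0]]))))
go([f[0],f[1],.292],54)
E
```

```text
ferr [0.6477618  0.17072965 0.144     ]
blue c [0.64004348 0.17598961 0.084     ] len 0.11939147978420693 0.04276053226169634 0.04377746414194008 dir -35.41039285650647
white [0.6430846  0.17841575 0.056     ] 0.042601148343514805 0.1192981066489861 80.3348507709514
walnut [0.64332805 0.17962381 0.028     ] 0.042367776101428174 0.11686322691673424 15.99832702346752
t 2.37 tcp [0.6462 0.1694 0.4346] j [ 0.26  0.49  0.45  1.53 -0.    0.88] jaw 54.2 xtool [-2.e-04 -2.e-04 -1.e+00] w 0.0857 F [ 0.8  0.2 -0.1]
 turn about tool x rad (x down => -d): 0.0026
 tilt fix rotvec: [-0.     -0.0001  0.0003]
 shift tool: [0.1426 0.002  0.0005]
```

Call:
servo_tool([
  [0.02,0.001,0.0005,0,0,0,0],
  [0.025,0.001,0,0,0,0,0],
  [0.025,0,0,0,0,0,0],
  [0.025,0,0,0,0,0,0],
  [0.025,0,0,0,0,0,0.2],
  [0.015,0,0,0,0,0,0.3],
  [0.0076,0,0,0,0,0,0.4],
  [0,0,0,0,0,0,0.4],
  [0,0,0,0,0,0,0.4],
  [0,0,0,0,0,0,0.4],
], grip_force=40)

```text
time: 3.2
tcp_pos: [0.6483, 0.1708, 0.2936]
ee_rot: [0.848, 1.569, 0.221]
force: [-0.1, -0.2, 0.9]
gripper_width: 0.0513
```

```bash
python3 - <<'E'
from h import *
go([.6478,.1707,.292],54)
cv2.imwrite("pics/s2.png",ctrl.grab_frame("side")[:,:,::-1]);crop("pics/s2.png",260,30,400,180,5,"pics/c_s2.png")
cv2.imwrite("pics/w2.png",ctrl.grab_frame("wrist")[:,:,::-1])
E
```

```text
t 3.2 tcp [0.6483 0.1708 0.2936] j [ 0.26  0.54  0.16  1.19 -0.    0.89] jaw 54.1 xtool [ 2.1e-03  5.0e-04 -1.0e+00] w 0.0513 F [-0.1 -0.2  0.9]
 turn about tool x rad (x down => -d): 0.0009
 tilt fix rotvec: [-0.      0.0014 -0.0016]
 shift tool: [ 0.0016 -0.0004 -0.0003]
```

View pics/c_s2.png

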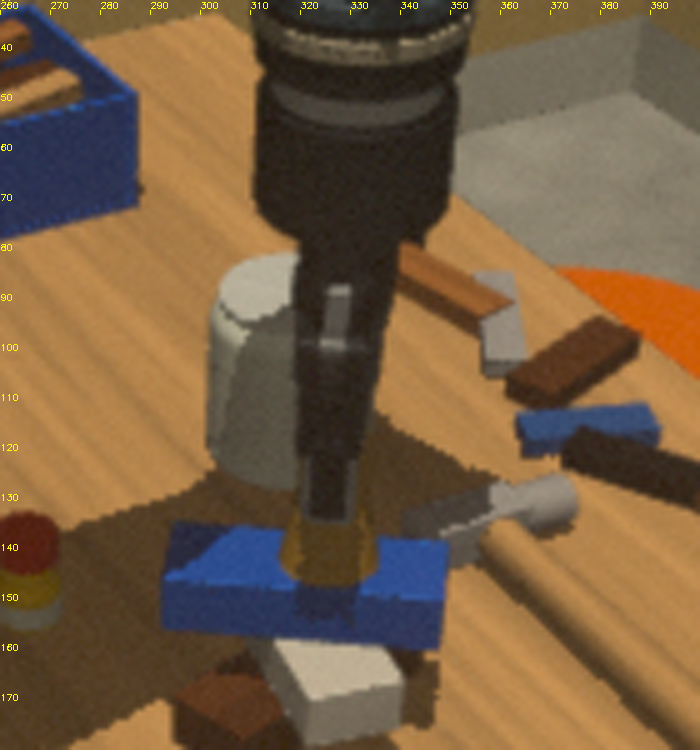

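View pics/w2.png

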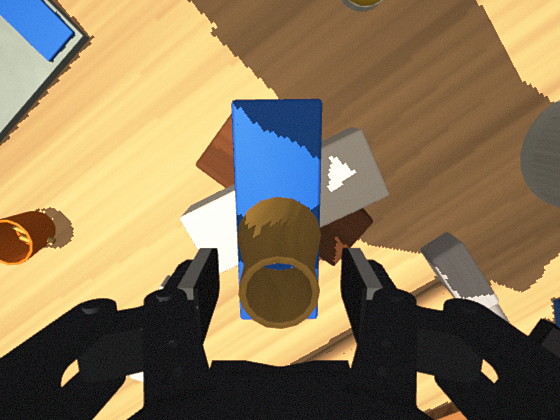

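Call:
servo_tool([
  [0,0,0,0,0,0,0.55],
  [0,0,0,0,0,0,0.6],
  [0,0,0,0,0,0,0.7],
  [0,0,0,0,0,0,0.8],
  [0,0,0,0,0,0,0.9],
  [0,0,0,0,0,0,1],
  [0,0,0,0,0,0,1],
  [0,0,0,0,0,0,1],
], grip_force=50)

```text
time: 3.97
tcp_pos: [0.648, 0.1707, 0.2928]
ee_rot: [0.788, 1.57, 0.16]
force: [0.4, -0.6, 5.3]
gripper_width: 0.0281
```

```bash
python3 - <<'E'
from h import *
go([.6516,-.183,.33],54)
cv2.imwrite("pics/w3.png",ctrl.grab_frame("wrist")[:,:,::-1])
E
```

```text
t 3.97 tcp [0.648  0.1707 0.2928] j [ 0.26  0.54  0.16  1.19 -0.    0.89] jaw 54.0 xtool [ 1.1e-03  2.0e-04 -1.0e+00] w 0.0281 F [ 0.4 -0.6  5.3]
 turn about tool x rad (x down => -d): 0.0006
 tilt fix rotvec: [-0.      0.0008 -0.0008]
 shift tool: [-0.0372 -0.2841  0.2107]
```

View pics/w3.png

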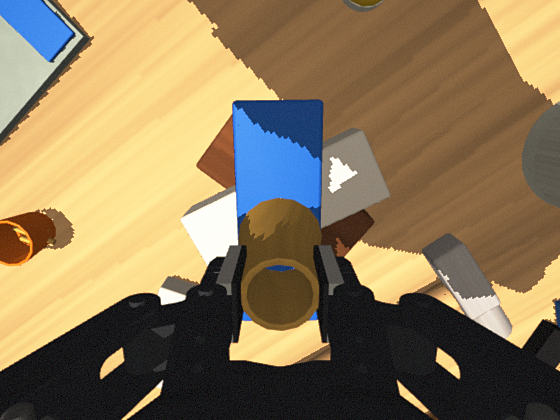

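Call:
servo_tool([
  [-0.003,0,0,0,0,0,1],
  [-0.006,0,0,0,0,0,1],
  [-0.015,0,0,0,0,0,1],
  [-0.02,0,0,0,0,0,1],
  [-0.02,0,0,0,0,0,1],
  [-0.02,0,0,0,0,0,1],
  [-0.012,0,0,0,0,0,1],
  [0,0,0,0,0,0,1],
])

```text
time: 4.68
tcp_pos: [0.6482, 0.1707, 0.3913]
ee_rot: [0.854, 1.567, 0.226]
force: [0.6, 0.0, -0.5]
gripper_width: 0.0279
```

```bash
python3 - <<'E'
from h import *
go([.6516,-.183,.39],54)
cv2.imwrite("pics/w4.png",ctrl.grab_frame("wrist")[:,:,::-1])
cv2.imwrite("pics/s4.png",ctrl.grab_frame("side")[:,:,::-1]);crop("pics/s4.png",260,30,400,180,5,"pics/c_s4.png")
E
```

```text
t 4.68 tcp [0.6482 0.1707 0.3913] j [ 0.26  0.5   0.35  1.42 -0.    0.89] jaw 54.0 xtool [ 4.1e-03  9.0e-04 -1.0e+00] w 0.0279 F [ 0.6  0.  -0.5]
 turn about tool x rad (x down => -d): 0.0005
 tilt fix rotvec: [-0.      0.0028 -0.0032]
 shift tool: [ 0.0009 -0.2843  0.2105]
```

View pics/w4.png

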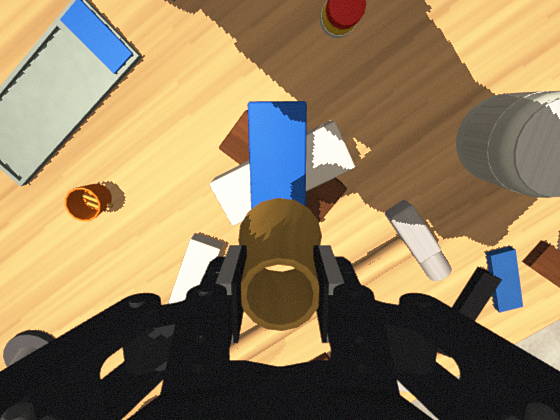

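View pics/c_s4.png

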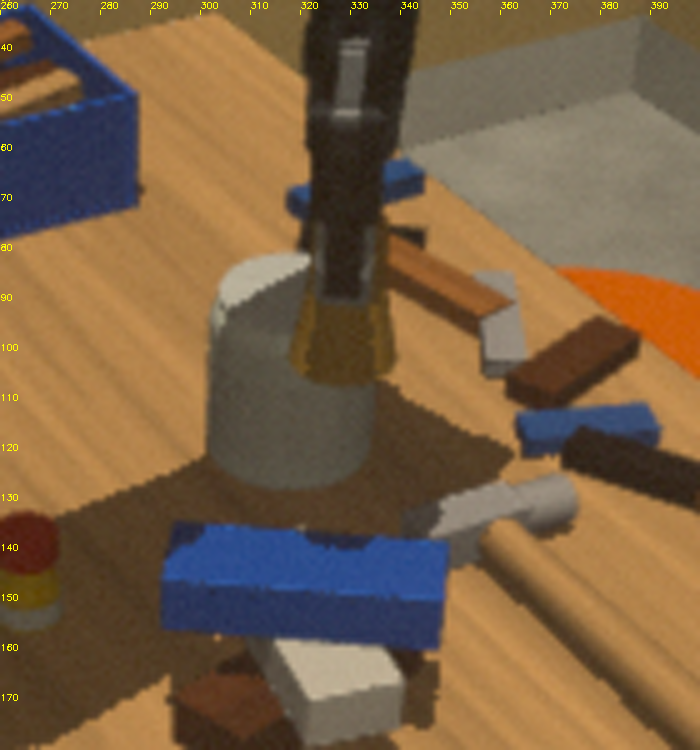

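Call:
servo_tool([
  [0,-0.006,0.0045,0,0,0,1],
  [0,-0.012,0.009,0,0,0,1],
  [0,-0.018,0.0135,0,0,0,1],
  [0,-0.018,0.0135,0,0,0,1],
  [0,-0.018,0.0135,0,0,0,1],
  [0,-0.018,0.0135,0,0,0,1],
  [0,-0.018,0.0135,0,0,0,1],
  [0,-0.018,0.0135,0,0,0,1],
  [0,-0.018,0.0135,0,0,0,1],
  [0,-0.018,0.0135,0,0,0,1],
  [0,-0.018,0.0135,0,0,0,1],
  [0,-0.018,0.0135,0,0,0,1],
  [0,-0.01,0.0075,0,0,0,1],
  [0,-0.005,0.0035,0,0,0,1],
  [0,0,0,0,0,0,1],
  [0,0,0,0,0,0,1],
  [0,0,0,0,0,0,1],
])

```text
time: 6.2
tcp_pos: [0.6518, -0.0946, 0.388]
ee_rot: [3.133, 1.57, 2.506]
force: [-0.4, 0.2, -0.5]
gripper_width: 0.028
```

```bash
python3 - <<'E'
from h import *
go([.6516,-.183,.39],54)
p=ctrl.camera_params("wrist"); cv2.imwrite("pics/w5.png",ctrl.grab_frame("wrist")[:,:,::-1]); np.save("w5.npy",p,allow_pickle=True)
print(proj(p,[[.6516,-.183,.01],[.6516,-.183,.057]]))
E
```

```text
t 6.2 tcp [ 0.6518 -0.0946  0.388 ] j [-0.14  0.48  0.31  1.4   0.    0.48] jaw 54.1 xtool [-3.e-04  2.e-04 -1.e+00] w 0.028 F [-0.4  0.2 -0.5]
 turn about tool x rad (x down => -d): 0.0013
 tilt fix rotvec: [ 0.     -0.0004 -0.    ]
 shift tool: [-0.0021 -0.0717  0.0517]
[[209.17189294 227.4922985 ]
 [199.22625044 244.64225867]]
```

View pics/w5.png

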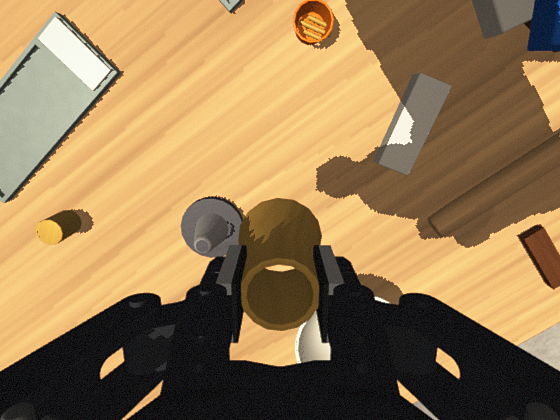

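```bash
python3 - <<'E'
from h import *
crop("pics/w5.png",170,185,330,340,4,"pics/c_w5.png")
E
```

```text
(no output)
```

View pics/c_w5.png

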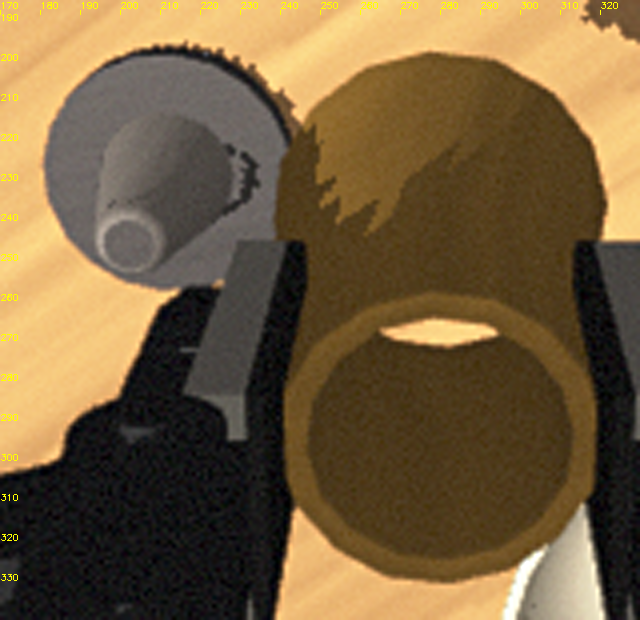

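```bash
python3 - <<'E'
from h import *
p=np.load("w5.npy",allow_pickle=True).item()
s,Rm=state(); t=s["tcp_pos"]
tip=w(p,[(201.3,244.3)],.057)[0]; base=w(p,[(210.3,227.3)],.010)[0]
ft=w(p,[(277.8,294)],t[2]-.1488)[0]
print("tip",tip,"base",base,"ring",ft, "ring in tool",Rm.T@(ft-t))
a=w(p,[(239,294),(316.5,294)],t[2]-.1488); print("dia",np.linalg.norm(a[0]-a[1]))
b=w(p,[(278,258.5),(278,329.5)],t[2]-.1488); print("dia v",np.linalg.norm(b[0]-b[1]), Rm.T@(b.mean(0)-t))
m=.5*tip+.5*base
print("shift", Rm.T@(m-ft))
tp=ctrl.camera_params("top")
E
```

```text
tip [ 0.65242987 -0.18130023  0.057     ] base [ 0.65211145 -0.18194313  0.01      ] ring [ 0.65020815 -0.09456312  0.23928628] ring in tool [ 0.14880017 -0.00110501 -0.00121307]
dia 0.028165889272818087
dia v 0.02868828371020126 [ 0.14880009 -0.00103293 -0.00080476]
shift [ 0.20577054 -0.06932523  0.05276303]
```

```bash
python3 - <<'E'
from h import *
go([.653,-.1816,.30],54)
E
```

```text
t 6.25 tcp [ 0.6519 -0.0944  0.3881] j [-0.14  0.48  0.31  1.4   0.    0.48] jaw 54.1 xtool [-1.e-04  2.e-04 -1.e+00] w 0.0281 F [ 0.1  0.2 -1. ]
 turn about tool x rad (x down => -d): 0.0017
 tilt fix rotvec: [ 0.     -0.0002 -0.0001]
 shift tool: [ 0.0881 -0.07    0.0521]
```

Call:
servo_tool([
  [0,-0.005,0.0035,0,0,0,1],
  [0,-0.01,0.0075,0,0,0,1],
  [0,-0.015,0.011,0,0,0,1],
  [0,-0.015,0.011,0,0,0,1],
  [0,-0.015,0.011,0,0,0,1],
  [0,-0.007,0.0055,0,0,0,1],
  [0,-0.003,0.0026,0,0,0,1],
  [0.01,0,0,0,0,0,1],
  [0.02,0,0,0,0,0,1],
  [0.02,0,0,0,0,0,1],
  [0.02,0,0,0,0,0,1],
  [0.012,0,0,0,0,0,1],
  [0.0061,0,0,0,0,0,1],
  [0,0,0,0,0,0,1],
  [0,0,0,0,0,0,1],
  [0,0,0,0,0,0,1],
])

```text
time: 7.58
tcp_pos: [0.6532, -0.1824, 0.301]
ee_rot: [0.352, 1.569, -0.276]
force: [-0.1, 0.2, -0.0]
gripper_width: 0.0281
```

```bash
python3 - <<'E'
from h import *
go([.653,-.1816,.218],54)
cv2.imwrite("pics/s6.png",ctrl.grab_frame("side")[:,:,::-1]);crop("pics/s6.png",370,190,480,310,5,"pics/c_s6.png")
p=ctrl.camera_params("wrist"); cv2.imwrite("pics/w6.png",ctrl.grab_frame("wrist")[:,:,::-1]); np.save("w6.npy",p,allow_pickle=True)
crop("pics/w6.png",200,130,360,340,3,"pics/c_w6.png")
E
```

```text
t 7.58 tcp [ 0.6532 -0.1824  0.301 ] j [-0.27  0.55  0.2   1.22 -0.    0.36] jaw 54.1 xtool [ 1.4e-03 -4.0e-04 -1.0e+00] w 0.0281 F [-0.1  0.2 -0. ]
 turn about tool x rad (x down => -d): 0.001
 tilt fix rotvec: [-0.      0.0014 -0.0005]
 shift tool: [ 0.083   0.0005 -0.0008]
```

View pics/c_s6.png

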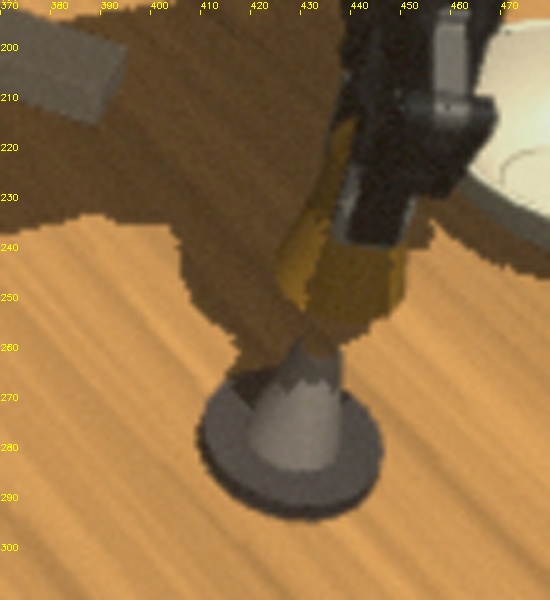

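View pics/c_w6.png

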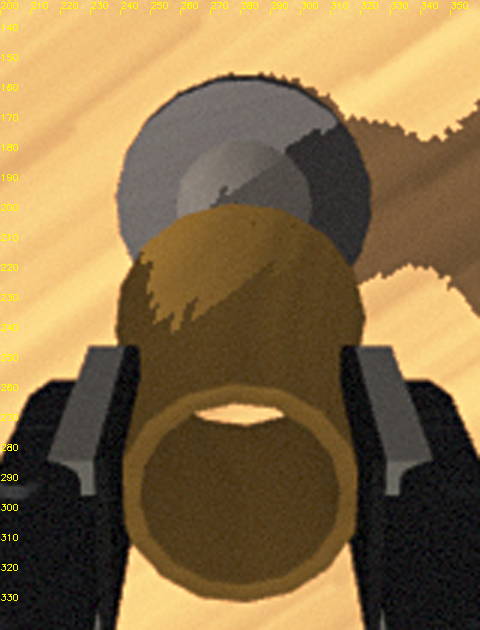

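```bash
python3 - <<'E'
from h import *
s=ctrl.camera_params("side"); pw=np.load("w6.npy",allow_pickle=True).item(); st,Rm=state();t=st["tcp_pos"]
a=np.linspace(0,2*np.pi,73)
def ext(p,c,r,z):
    q=proj(p,np.c_[c[0]+r*np.cos(a),c[1]+r*np.sin(a),np.full(73,z)]);return q.min(0).round(1),q.max(0).round(1)
zf=t[2]-.2088
print("side foot pred @tcp",ext(s,t,.022,zf)); print("side base pred",ext(s,[.6523,-.1816],.032,.01))
print("wrist foot pred",ext(pw,t,.022,zf)," ring",ext(pw,t,.015,t[2]-.1488)," base pred",ext(pw,[.6523,-.1816],.032,.01),"cone foot",ext(pw,[.6523,-.1816],.017,.01))
E
```

```text
side foot pred @tcp (array([424.2, 235.6]), array([451.2, 254.8]))
side base pred (array([409.1, 263. ]), array([445.8, 290.8]))
wrist foot pred (array([237.8, 197.3]), array([321.6, 276.1]))  ring (array([238.7, 258.2]), array([321. , 332.1]))  base pred (array([237., 154.]), array([323. , 237.5])) cone foot (array([257.1, 174.5]), array([302.8, 218.8]))
```

Call:
servo_tool([
  [0.01,0.0007,0,0,0,0,1],
  [0.015,0,0,0,0,0,1],
  [0.015,0,0,0,0,0,1],
  [0.01,0,0,0,0,0,1],
  [0.01,0,0,0,0,0,1],
  [0.008,0,0,0,0,0,1],
  [0.005,0,0,0,0,0,1],
  [0,0,0,0,0,0,1],
  [0,0,0,0,0,0,1],
])

```text
time: 8.43
tcp_pos: [0.6534, -0.1822, 0.2271]
ee_rot: [-0.647, 1.571, -1.275]
force: [0.5, 0.1, -0.8]
gripper_width: 0.0281
```

```bash
python3 - <<'E'
from h import *
go([.653,-.1816,.219],54)
cv2.imwrite("pics/s7.png",ctrl.grab_frame("side")[:,:,::-1]);crop("pics/s7.png",370,190,480,310,5,"pics/c_s7.png")
E
```

```text
t 8.43 tcp [ 0.6534 -0.1822  0.2271] j [-0.27  0.59  0.09  1.06 -0.    0.36] jaw 54.0 xtool [ 0.e+00 -1.e-04 -1.e+00] w 0.0281 F [ 0.5  0.1 -0.8]
 turn about tool x rad (x down => -d): 0.0005
 tilt fix rotvec: [0.     0.0001 0.0001]
 shift tool: [ 0.0081  0.0003 -0.0007]
```

View pics/c_s7.png

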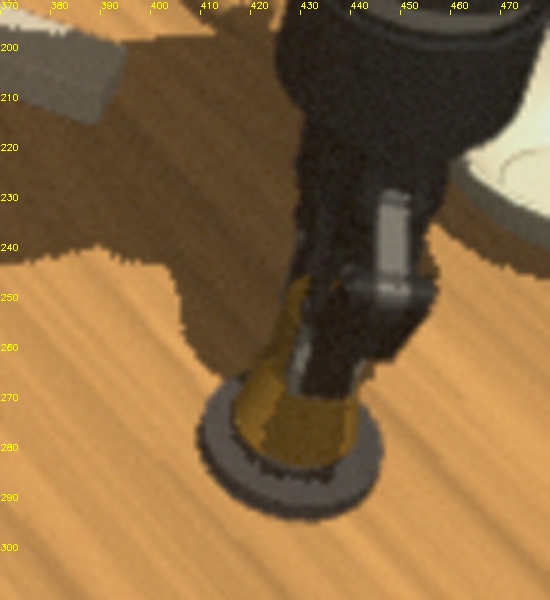

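No force, and the ferrule is centred on the base. I'll lower it gently to contact.

Call:
servo_tool([
  [0.003,0,0,0,0,0,1],
  [0.003,0,0,0,0,0,1],
  [0.002,0,0,0,0,0,1],
  [0,0,0,0,0,0,1],
  [0,0,0,0,0,0,1],
  [0,0,0,0,0,0,1],
])

```text
time: 8.98
tcp_pos: [0.6532, -0.1821, 0.219]
ee_rot: [-2.151, 1.571, -2.778]
force: [-0.4, -0.2, -2.2]
gripper_width: 0.028
```

Call:
servo_tool([
  [0.0007,0,0,0,0,0,1],
  [0.0007,0,0,0,0,0,1],
  [0,0,0,0,0,0,1],
  [0,0,0,0,0,0,1],
])

```text
time: 9.32
tcp_pos: [0.6532, -0.1822, 0.2188]
ee_rot: [0.173, 1.57, -0.455]
force: [-4.0, 1.1, 8.2]
gripper_width: 0.0281
```

Contact force reads 8 N at the expected height, so the foot is on the base. I'll release slowly and lift away.

Call:
servo_tool([
  [-0.0005,0,0,0,0,0,0.62],
  [0,0,0,0,0,0,0.58],
  [0,0,0,0,0,0,0.5],
  [0,0,0,0,0,0,0.4],
  [0,0,0,0,0,0,0.3],
  [0,0,0,0,0,0,0.3],
  [0,0,0,0,0,0,0.3],
])

```text
time: 9.9
tcp_pos: [0.6533, -0.1821, 0.218]
ee_rot: [-2.102, 1.571, -2.73]
force: [0.4, -0.1, 0.7]
gripper_width: 0.0598
```

Call:
servo_tool([
  [-0.01,0,0,0,0,0,0.3],
  [-0.02,0,0,0,0,0,0.2],
  [-0.03,0,0,0,0,0,0.1],
  [-0.03,0,0,0,0,0,0],
  [-0.03,0,0,0,0,0,0],
  [-0.03,0,0,0,0,0,0],
  [-0.03,0,0,0,0,0,0],
  [-0.01,0,0,0,0,0,0],
  [0,0,0,0,0,0,0],
  [0,0,0,0,0,0,0],
])

```text
time: 10.73
tcp_pos: [0.6533, -0.1821, 0.4083]
ee_rot: [0.24, 1.57, -0.388]
force: [-0.2, 0.1, -0.8]
gripper_width: 0.0855
```

```bash
python3 - <<'E'
from h import *
go([.64,.1755,.42],54)
cv2.imwrite("pics/s8.png",ctrl.grab_frame("side")[:,:,::-1]);crop("pics/s8.png",370,190,480,310,5,"pics/c_s8.png")
cv2.imwrite("pics/w8.png",ctrl.grab_frame("wrist")[:,:,::-1])
E
```

```text
t 10.73 tcp [ 0.6533 -0.1821  0.4083] j [-0.27  0.51  0.42  1.47 -0.    0.36] jaw 54.0 xtool [ 7.e-04 -3.e-04 -1.e+00] w 0.0855 F [-0.2  0.1 -0.8]
 turn about tool x rad (x down => -d): 0.0005
 tilt fix rotvec: [-0.      0.0007 -0.0002]
 shift tool: [-0.0119  0.2816 -0.2208]
```

View pics/c_s8.png

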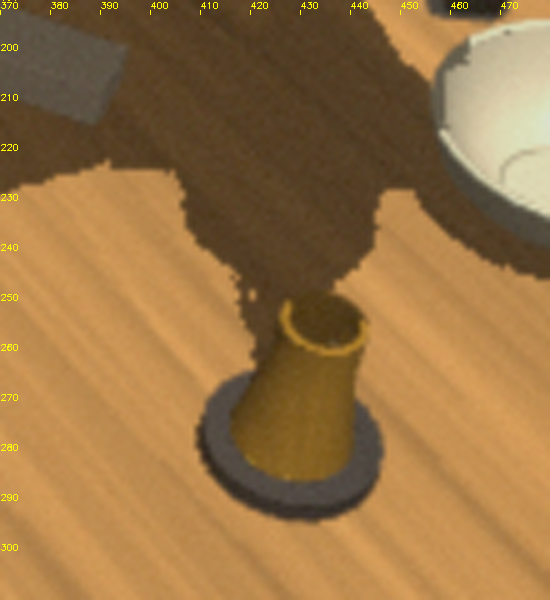

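View pics/w8.png

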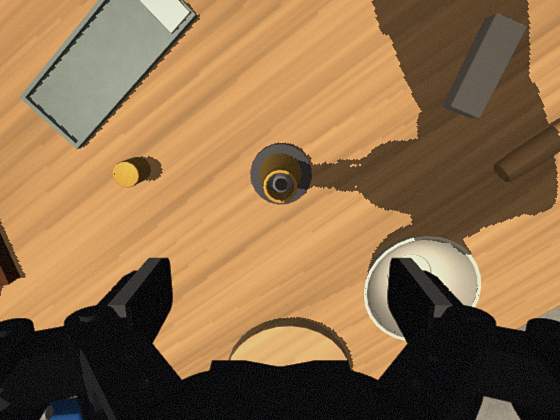

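The ferrule stands upright and concentric on the base, with the ring at wrist (281,186). Next is the blue block.

Call:
servo_tool([
  [0,0.01,-0.008,0,0,0,0],
  [0,0.02,-0.0157,0,0,0,0],
  [0,0.024,-0.0188,0,0,0,0],
  [0,0.024,-0.0188,0,0,0,0],
  [0,0.024,-0.0188,0,0,0,0],
  [0,0.024,-0.0188,0,0,0,0],
  [0,0.024,-0.0188,0,0,0,0],
  [0,0.024,-0.0188,0,0,0,0],
  [0,0.024,-0.0188,0,0,0,0],
  [0,0.024,-0.0188,0,0,0,0],
  [0,0.024,-0.0188,0,0,0,0],
  [0,0.022,-0.0173,0,0,0,0],
  [0,0.0136,-0.0106,0,0,0,0],
  [0,0,0,0,0,0,0],
  [0,0,0,0,0,0,0],
  [0,0,0,0,0,0,0],
])

```text
time: 12.17
tcp_pos: [0.6397, 0.1755, 0.4072]
ee_rot: [-2.071, 1.569, -2.698]
force: [0.3, 0.1, -0.6]
gripper_width: 0.0856
```

```bash
python3 - <<'E'
from h import *
go([.64,.1758,.236],54.6)
p=ctrl.camera_params("wrist"); cv2.imwrite("pics/w9.png",ctrl.grab_frame("wrist")[:,:,::-1]); np.save("w9.npy",p,allow_pickle=True)
crop("pics/w9.png",200,90,360,250,5,"pics/c_w9.png")
E
```

```text
t 12.17 tcp [0.6397 0.1755 0.4072] j [ 0.27  0.49  0.37  1.45 -0.    0.9 ] jaw 54.0 xtool [-1.5e-03 -7.0e-04 -1.0e+00] w 0.0856 F [ 0.3  0.1 -0.6]
 turn about tool x rad (x down => -d): -0.0097
 tilt fix rotvec: [-0.     -0.0008  0.0015]
 shift tool: [0.1712 0.0007 0.0002]
```

View pics/c_w9.png

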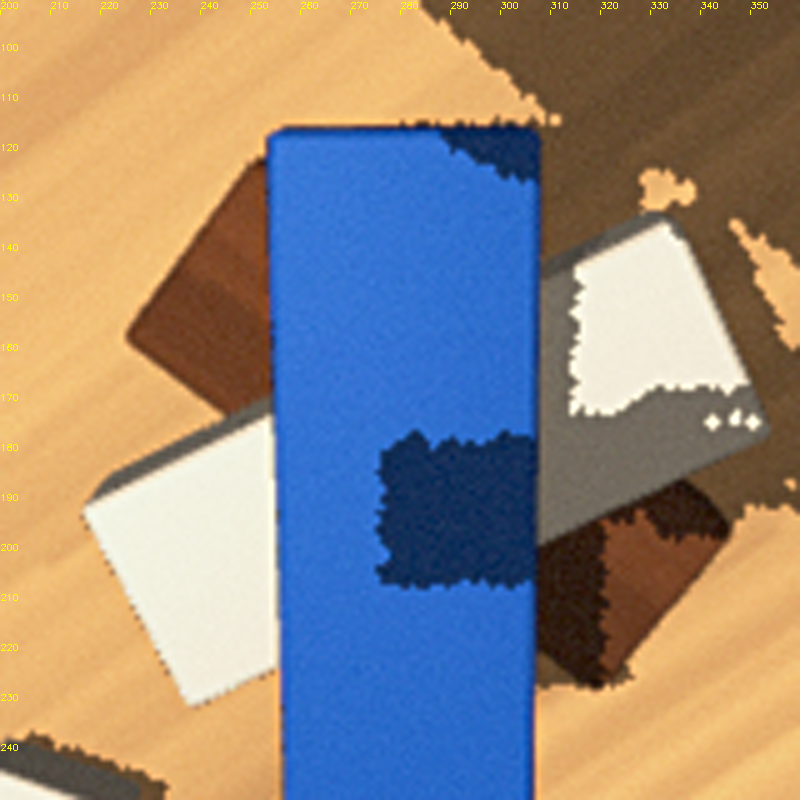

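Call:
servo_tool([
  [0.02,0.0007,0,-0.01,0,0,0],
  [0.03,0,0,0,0,0,0],
  [0.03,0,0,0,0,0,0],
  [0.03,0,0,0,0,0,0],
  [0.03,0,0,0,0,0,0],
  [0.02,0,0,0,0,0,0.1],
  [0.0112,0,0,0,0,0,0.3],
  [0,0,0,0,0,0,0.4],
  [0,0,0,0,0,0,0.5],
  [0,0,0,0,0,0,0.6],
  [0,0,0,0,0,0,0.8],
  [0,0,0,0,0,0,1],
  [0,0,0,0,0,0,1],
  [0,0,0,0,0,0,1],
], grip_force=60)

```text
time: 13.38
tcp_pos: [0.6405, 0.1761, 0.2375]
ee_rot: [0.75, 1.57, 0.132]
force: [-0.2, -0.0, -1.7]
gripper_width: 0.0427
```

```bash
python3 - <<'E'
from h import *
go([.64,.1758,.236],54.6)
cv2.imwrite("pics/s10.png",ctrl.grab_frame("side")[:,:,::-1]);crop("pics/s10.png",260,60,400,210,5,"pics/c_s10.png")
E
```

```text
t 13.38 tcp [0.6405 0.1761 0.2375] j [ 0.27  0.56  0.06  1.07 -0.    0.89] jaw 54.6 xtool [ 7.e-04  1.e-04 -1.e+00] w 0.0427 F [-0.2 -0.  -1.7]
 turn about tool x rad (x down => -d): 0.0001
 tilt fix rotvec: [-0.      0.0005 -0.0005]
 shift tool: [ 0.0015 -0.0005 -0.0002]
```

View pics/c_s10.png

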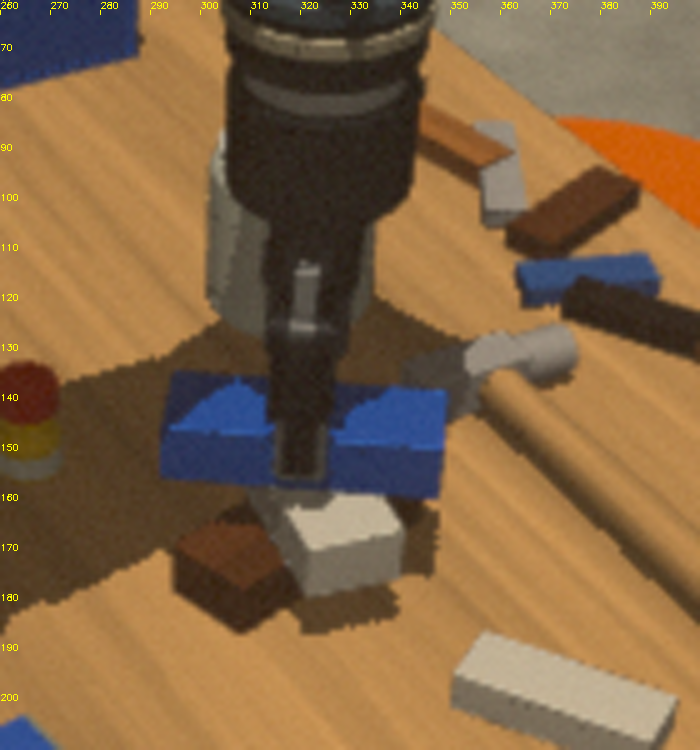

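```bash
python3 - <<'E'
from h import *
s,Rm=state();p=ctrl.camera_params("side")
for h in (.165,.168,.171,.174):
    for y in (-.022,-.036): print(h,y,proj(p,s["tcp_pos"]+Rm@np.array([h,y,0]))[0].round(1),end=" ")
    print()
E
```

```text
0.165 -0.022 [320.2 151.6] 0.165 -0.036 [319.6 155.6] 
0.168 -0.022 [320.1 152.8] 0.168 -0.036 [319.5 156.7] 
0.171 -0.022 [320.1 153.9] 0.171 -0.036 [319.5 157.9] 
0.174 -0.022 [320.  155.1] 0.174 -0.036 [319.4 159. ]
```

Call:
servo_tool([
  [-0.004,0,0,0,0,0,1],
  [-0.01,0,0,0,0,0,1],
  [-0.015,0,0,0,0,0,1],
  [-0.015,0,0,0.03,0,0,1],
  [-0.015,0,0,0.06,0,0,1],
  [-0.015,0,0,0.09,0,0,1],
  [-0.015,0,0,0.1,0,0,1],
  [-0.015,0,0,0.1,0,0,1],
  [-0.015,0,0,0.1,0,0,1],
  [-0.01,0,0,0.1,0,0,1],
  [-0.01,0,0,0.1,0,0,1],
  [0,0,0,0.08,0,0,1],
  [0,0,0,0.047,0,0,1],
  [0,0,0,0.02,0,0,1],
  [0,0,0,0,0,0,1],
  [0,0,0,0,0,0,1],
])

```text
time: 14.77
tcp_pos: [0.6403, 0.176, 0.3762]
ee_rot: [1.201, 1.571, -0.242]
force: [1.1, 0.6, -2.7]
gripper_width: 0.0428
```

```bash
python3 - <<'E'
from h import *
go([.4604,.0237,.37],7.2)
p=ctrl.camera_params("wrist"); cv2.imwrite("pics/w11.png",ctrl.grab_frame("wrist")[:,:,::-1]); np.save("w11.npy",p,allow_pickle=True)
cv2.imwrite("pics/t11.png",ctrl.grab_frame("top")[:,:,::-1])
E
```

```text
t 14.77 tcp [0.6403 0.176  0.3762] j [ 0.27  0.49  0.3   1.38 -0.    1.71] jaw 7.3 xtool [ 1.e-04 -0.e+00 -1.e+00] w 0.0428 F [ 1.1  0.6 -2.7]
 turn about tool x rad (x down => -d): 0.0018
 tilt fix rotvec: [-0.      0.     -0.0001]
 shift tool: [ 0.0062 -0.1979  0.1282]
```

View pics/w11.png

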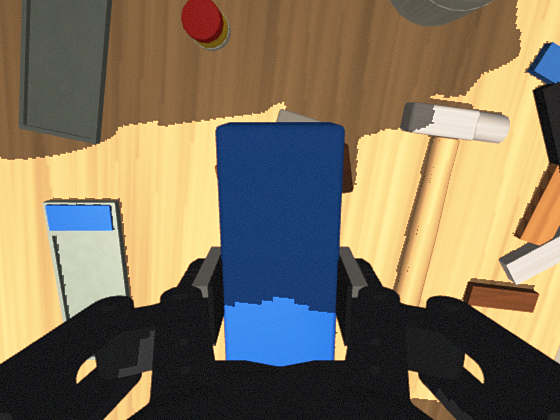

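View pics/t11.png

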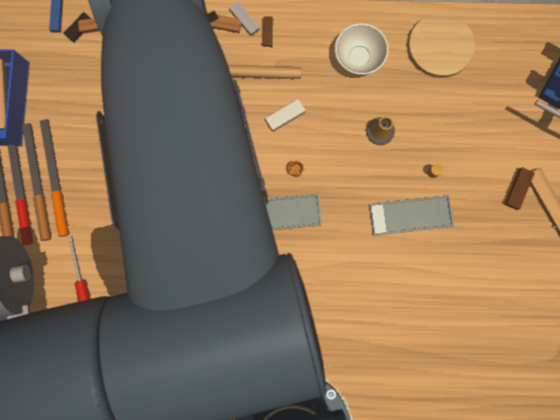

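```bash
python3 - <<'E'
from h import *
crop("pics/w11.png",30,185,140,310,5,"pics/c_w11.png")
E
```

```text
(no output)
```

View pics/c_w11.png

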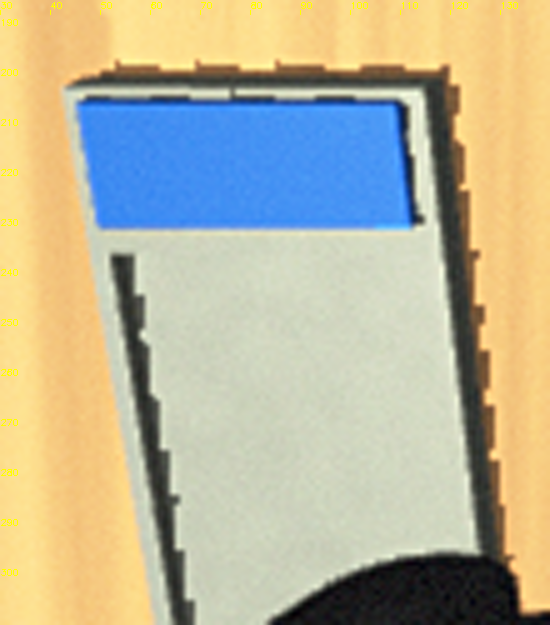

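```bash
python3 - <<'E'
from h import *
p=np.load("w11.npy",allow_pickle=True).item()
e=w(p,[(43.5,202),(115,202)],.009); print("outer end",e, np.linalg.norm(e[0]-e[1]))
c=w(p,[(45.5,205),(110,205.5),(113,230.5),(49.5,230.5)],.012); print("chip",c,c.mean(0),np.linalg.norm(c[0]-c[1]),np.linalg.norm(c[1]-c[2]))
l=w(p,[(115,202),(126.5,295)],.009); print("side dir",np.degrees(np.arctan2(*(l[0]-l[1])[[1,0]])))
l=w(p,[(43.5,202),(62,305)],.009); print("side dir",np.degrees(np.arctan2(*(l[0]-l[1])[[1,0]])))
u=np.array([np.cos(np.radians(97.2)),np.sin(np.radians(97.2)),0])
print("recess from end",e.mean(0)-.104*u,"from chip",c.mean(0)-.089*u)
E
```

```text
outer end [[0.41625245 0.12433236 0.009     ]
 [0.48465961 0.13309298 0.009     ]] 0.06896585483278846
chip [[0.41993963 0.12260818 0.012     ]
 [0.48123919 0.12995693 0.012     ]
 [0.48429324 0.10479883 0.012     ]
 [0.42277189 0.09692392 0.012     ]] [0.45206099 0.11357196 0.012     ] 0.061738487391224395 0.02534279254783147
side dir 97.34805526373292
side dir 97.48857347681665
recess from end [0.46349069 0.02553274 0.009     ] from chip [0.46321565 0.02527376 0.012     ]
```

```bash
python3 - <<'E'
from h import *
go([.4625,.025,.30],7.3)
p=np.load("w11.npy",allow_pickle=True).item(); s,Rm=state()
print(proj(p,[s["tcp_pos"]+Rm@np.array([.1535,y,-.06]) for y in(-.022,.022)]))
E
```

```text
t 14.87 tcp [0.6404 0.176  0.376 ] j [ 0.27  0.49  0.3   1.38 -0.    1.71] jaw 7.3 xtool [-1.e-04 -1.e-04 -1.e+00] w 0.0429 F [-0.6  0.4 -1.5]
 turn about tool x rad (x down => -d): -0.0002
 tilt fix rotvec: [0.     0.0001 0.0002]
 shift tool: [ 0.076  -0.1956  0.1272]
[[217.39092154 126.40819919]
 [349.12753662 126.45258667]]
```

Call:
servo_tool([
  [0,-0.006,0.004,0,0,0,1],
  [0,-0.012,0.008,0,0,0,1],
  [0,-0.018,0.0117,0,0,0,1],
  [0,-0.02,0.013,0,0,0,1],
  [0,-0.02,0.013,0,0,0,1],
  [0,-0.02,0.013,0,0,0,1],
  [0,-0.02,0.013,0,0,0,1],
  [0,-0.02,0.013,0,0,0,1],
  [0,-0.02,0.013,0,0,0,1],
  [0,-0.018,0.0117,0,0,0,1],
  [0,-0.012,0.008,0,0,0,1],
  [0,-0.0096,0.0058,0,0,0,1],
  [0.03,0,0,0,0,0,1],
  [0.036,0,0,0,0,0,1],
  [0.02,0,0,0,0,0,1],
  [0,0,0,0,0,0,1],
  [0,0,0,0,0,0,1],
])

```text
time: 16.28
tcp_pos: [0.4622, 0.0253, 0.2897]
ee_rot: [-1.622, 1.569, -3.067]
force: [-0.0, 0.5, -1.2]
gripper_width: 0.0422
```

```bash
python3 - <<'E'
from h import *
go([.4625,.025,.186],7.3)
cv2.imwrite("pics/s12.png",ctrl.grab_frame("side")[:,:,::-1]);crop("pics/s12.png",220,130,340,280,4,"pics/c_s12.png")
cv2.imwrite("pics/w12.png",ctrl.grab_frame("wrist")[:,:,::-1])
E
```

```text
t 16.28 tcp [0.4622 0.0253 0.2897] j [ 0.05  0.21 -0.37  1.   -0.    1.5 ] jaw 7.2 xtool [-1.9e-03 -1.0e-04 -1.0e+00] w 0.0422 F [-0.   0.5 -1.2]
 turn about tool x rad (x down => -d): -0.0012
 tilt fix rotvec: [-0.     -0.0001  0.0019]
 shift tool: [0.1037 0.0004 0.0003]
```

View pics/c_s12.png

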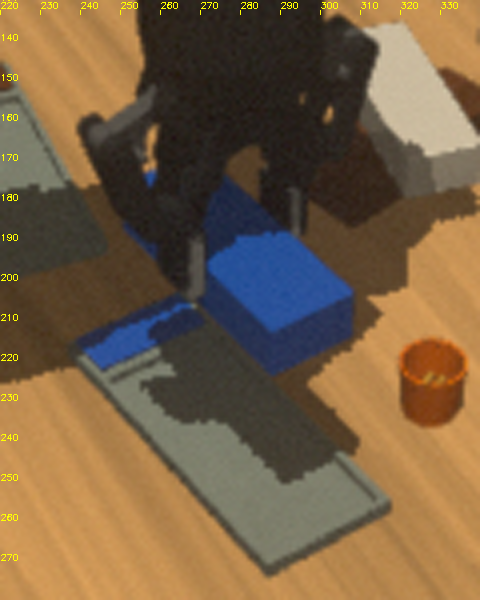

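View pics/w12.png

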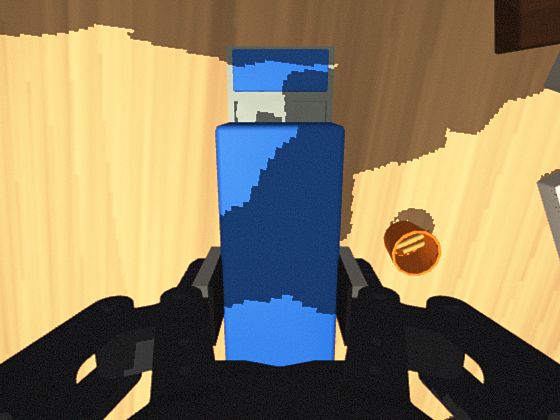

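The block is square over the blue tray: tray edges at 228–331 and block at 217–343, both centred on u≈280. I'll lower it.

Call:
servo_tool([
  [0.015,0,0,0,0,0,1],
  [0.02,0,0,0,0,0,1],
  [0.02,0,0,0,0,0,1],
  [0.02,0,0,0,0,0,1],
  [0.015,0,0,0,0,0,1],
  [0.008,0,0,0,0,0,1],
  [0.003,0,0,0,0,0,1],
  [0.001,0,0,0,0,0,1],
  [0,0,0,0,0,0,1],
  [0,0,0,0,0,0,1],
])

```text
time: 17.22
tcp_pos: [0.4629, 0.0253, 0.1889]
ee_rot: [1.435, 1.569, -0.01]
force: [-0.1, 0.5, -2.1]
gripper_width: 0.043
```

Call:
servo_tool([
  [0.001,0,0,0,0,0,1],
  [0.001,0,0,0,0,0,1],
  [0,0,0,0,0,0,1],
  [0,0,0,0,0,0,1],
])

```text
time: 17.55
tcp_pos: [0.4624, 0.0252, 0.186]
ee_rot: [0.846, 1.571, -0.599]
force: [-0.4, 0.7, -1.5]
gripper_width: 0.0425
```

```bash
python3 - <<'E'
from h import *
go([.4625,.025,.186],7.3)
cv2.imwrite("pics/s13.png",ctrl.grab_frame("side")[:,:,::-1]);crop("pics/s13.png",220,160,340,280,5,"pics/c_s13.png")
E
```

```text
t 17.55 tcp [0.4624 0.0252 0.186 ] j [ 0.05  0.32 -0.52  0.73 -0.    1.5 ] jaw 7.2 xtool [ 1.e-04 -1.e-04 -1.e+00] w 0.0425 F [-0.4  0.7 -1.5]
 turn about tool x rad (x down => -d): -0.0014
 tilt fix rotvec: [-0.      0.0001 -0.0001]
 shift tool: [0.     0.0001 0.0002]
```

View pics/c_s13.png

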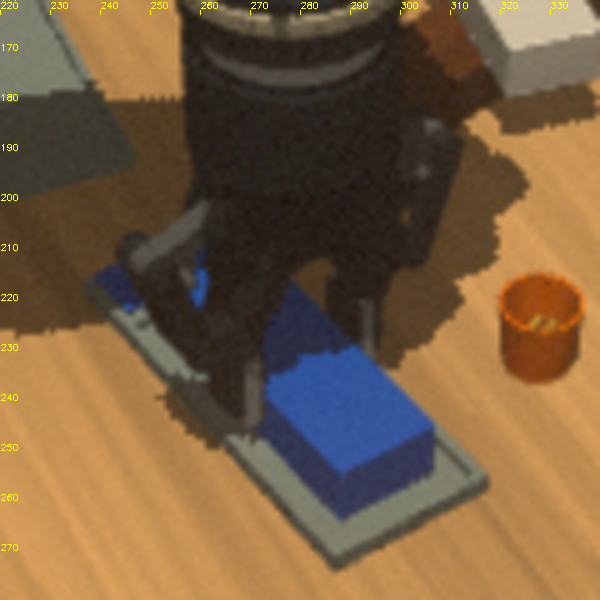

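Nearly down. I'll go the last millimetre, then open only partway so the fingers stay above the rim.

Call:
servo_tool([
  [0.001,0,0,0,0,0,1],
  [0,0,0,0,0,0,1],
  [0,0,0,0,0,0,1],
])

```text
time: 17.85
tcp_pos: [0.4624, 0.0252, 0.1852]
ee_rot: [1.091, 1.57, -0.354]
force: [-2.4, -0.3, 5.0]
gripper_width: 0.0429
```

Call:
servo_tool([
  [0,0,0,0,0,0,0.45],
  [0,0,0,0,0,0,0.4],
  [-0.001,0,0,0,0,0,0.35],
  [-0.002,0,0,0,0,0,0.3],
  [-0.005,0,0,0,0,0,0.3],
  [-0.015,0,0,0,0,0,0.3],
  [-0.03,0,0,0,0,0,0.2],
  [-0.035,0,0,0,0,0,0.1],
  [-0.035,0,0,0,0,0,0],
  [-0.035,0,0,0,0,0,0],
  [-0.035,0,0,0,0,0,0],
  [-0.02,0,0,0,0,0,0],
  [0,0,0,0,0,0,0],
  [0,0,0,0,0,0,0],
])

```text
time: 19.02
tcp_pos: [0.4625, 0.0253, 0.3992]
ee_rot: [1.458, 1.568, 0.013]
force: [0.1, -0.4, -0.2]
gripper_width: 0.0856
```

```bash
python3 - <<'E'
from h import *
go([.643,.1784,.40],-9.7)
cv2.imwrite("pics/s14.png",ctrl.grab_frame("side")[:,:,::-1]);crop("pics/s14.png",220,160,340,280,5,"pics/c_s14.png")
cv2.imwrite("pics/w14.png",ctrl.grab_frame("wrist")[:,:,::-1])
E
```

```text
t 19.02 tcp [0.4625 0.0253 0.3992] j [ 0.05  0.13 -0.16  1.27 -0.    1.5 ] jaw 7.2 xtool [ 0.0028  0.     -1.    ] w 0.0856 F [ 0.1 -0.4 -0.2]
 turn about tool x rad (x down => -d): 0.2953
 tilt fix rotvec: [-0.      0.0003 -0.0028]
 shift tool: [-0.0003  0.1983 -0.1292]
```

View pics/c_s14.png

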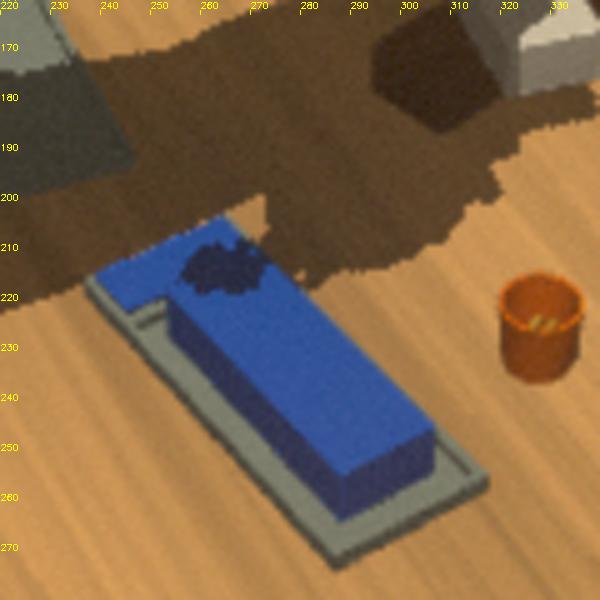

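View pics/w14.png

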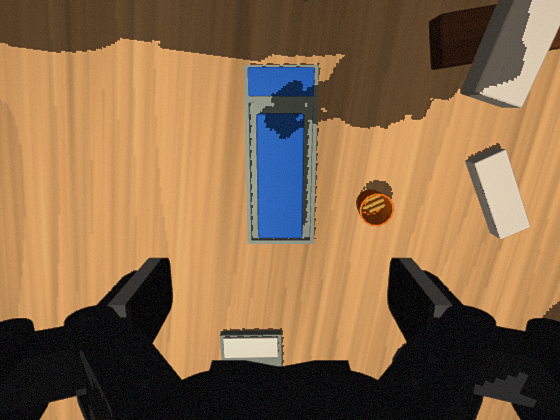

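```bash
python3 - <<'E'
from h import *
p=ctrl.camera_params("wrist")
u=np.array([np.cos(np.radians(97.3)),np.sin(np.radians(97.3)),0]);v=np.array([-u[1],u[0],0]);o=np.array([.4625,.025,0])
for n,px,z in[("blk far",(280,112.5),.032),("blk near",(282,238.5),.032),("tray near edge",(281,242.5),.009),("tray far out",(281,65),.009),("blk L",(257,175),.032),("blk R",(304,175),.032),("tray L",(249,175),.009),("tray R",(316,175),.009)]:
    q=w(p,px,z)[0]-o; print(n,(q@u).round(4),(q@v).round(4))
E
```

```text
blk far 0.0613 0.0016
blk near -0.0592 -0.0003
tray near edge -0.0723 0.0006
tray far out 0.1038 0.0006
blk L 0.0044 0.0232
blk R 0.0043 -0.021
tray L 0.0001 0.0328
tray R -0.0 -0.0346
```

The blue block lies centred in its tray, with about 10 mm of clearance at the ends and 9 mm at the sides. Next is white.

Call:
servo_tool([
  [0,0.01,-0.0065,0,0,0,0],
  [0,0.02,-0.013,0,0,0,0],
  [0,0.025,-0.0163,0,0,0,0],
  [0,0.025,-0.0163,0,0,0,0],
  [0,0.025,-0.0163,0,0,0,0],
  [0,0.025,-0.0163,0,0,0,0],
  [0,0.025,-0.0163,0,0,0,0],
  [0,0.02,-0.013,0,0,0,0],
  [0,0.015,-0.0098,0,0,0,0],
  [0,0.0083,-0.0054,0,0,0,0],
  [0,0,0,0.1,0,0,0],
  [0,0,0,0.1,0,0,0],
  [0,0,0,0.095,0,0,0],
  [0,0,0,0,0,0,0],
  [0,0,0,0,0,0,0],
  [0,0,0,0,0,0,0],
])

```text
time: 20.45
tcp_pos: [0.643, 0.1786, 0.397]
ee_rot: [-1.09, 1.569, -2.826]
force: [0.3, -1.2, -0.1]
gripper_width: 0.0859
```

```bash
python3 - <<'E'
from h import *
go([.643,.1784,.40],-9.7)
p=ctrl.camera_params("wrist"); cv2.imwrite("pics/w15.png",ctrl.grab_frame("wrist")[:,:,::-1]); np.save("w15.npy",p,allow_pickle=True)
crop("pics/w15.png",200,90,360,250,5,"pics/c_w15.png")
E
```

```text
t 20.45 tcp [0.643  0.1786 0.397 ] j [ 0.27  0.49  0.36  1.43 -0.    2.01] jaw -9.5 xtool [-1.2e-03 -4.0e-04 -1.0e+00] w 0.0859 F [ 0.3 -1.2 -0.1]
 turn about tool x rad (x down => -d): 0.0035
 tilt fix rotvec: [0.     0.0006 0.0012]
 shift tool: [-0.003   0.0001  0.0002]
```

View pics/c_w15.png

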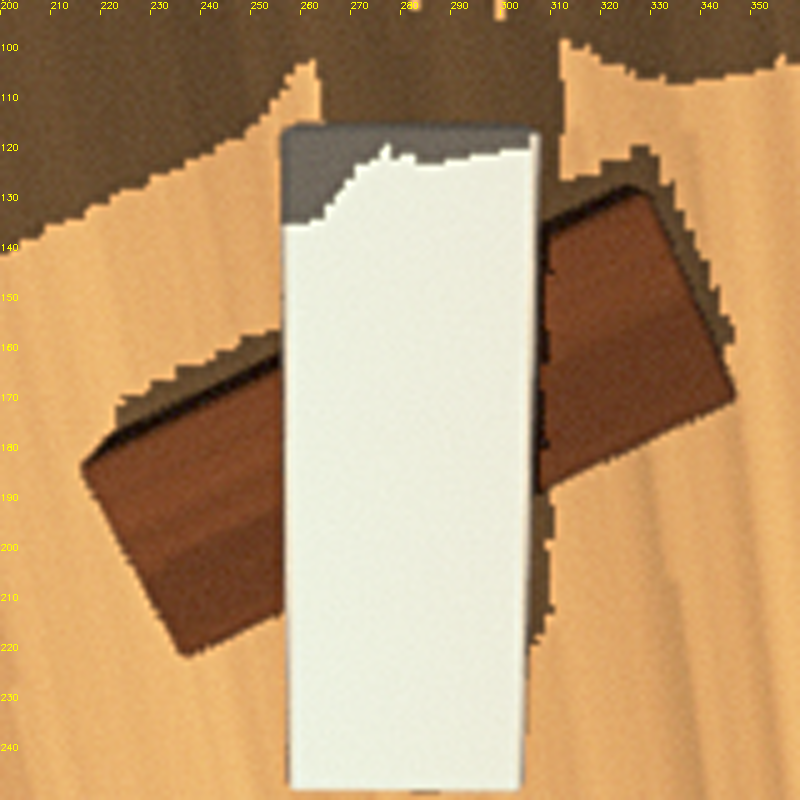

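```bash
python3 - <<'E'
from h import *
p=np.load("w15.npy",allow_pickle=True).item()
def r(n,c,z):
    q=w(p,c,z); print(n,q.mean(0).round(4),np.linalg.norm(q[0]-q[1]).round(4),np.linalg.norm(q[1]-q[2]).round(4),np.degrees(np.arctan2(*((q[2]+q[3]-q[0]-q[1])[[1,0]]))).round(1)); return q.mean(0)
c=r("white",[(256.3,115.5),(306.3,116.5),(303.5,248),(257.5,248)],.056)
r("walnut",[(216.5,183.5),(237,221.5),(347,169.5),(328,127)],.028)
go([c[0],c[1],.208])
E
```

```text
white [0.6423 0.1777 0.056 ] 0.0418 0.1179 -99.8
walnut [0.6431 0.1802 0.028 ] 0.0424 0.1178 16.9
t 20.5 tcp [0.6429 0.1785 0.3972] j [ 0.27  0.49  0.36  1.43 -0.    2.01] jaw -9.5 xtool [-9.e-04 -3.e-04 -1.e+00] w 0.0857 F [-0.2 -0.  -1. ]
 shift tool: [ 0.1892 -0.0003  0.0009]
```

Call:
servo_tool([
  [0.02,0,0.001,0,0,0,0],
  [0.03,0,0,0,0,0,0],
  [0.035,0,0,0,0,0,0],
  [0.035,0,0,0,0,0,0],
  [0.035,0,0,0,0,0,0],
  [0.02,0,0,0,0,0,0.1],
  [0.0125,0,0,0,0,0,0.3],
  [0,0,0,0,0,0,0.4],
  [0,0,0,0,0,0,0.5],
  [0,0,0,0,0,0,0.6],
  [0,0,0,0,0,0,0.8],
  [0,0,0,0,0,0,1],
  [0,0,0,0,0,0,1],
  [0,0,0,0,0,0,1],
  [0,0,0,0,0,0,1],
], grip_force=60)

```text
time: 21.75
tcp_pos: [0.6427, 0.1774, 0.2107]
ee_rot: [1.875, 1.57, 0.135]
force: [-0.0, -0.1, -2.8]
gripper_width: 0.0426
```

```bash
python3 - <<'E'
from h import *
go([.643,.1784,.35],8.2)
E
```

```text
t 21.75 tcp [0.6427 0.1774 0.2107] j [ 0.27  0.59  0.03  1.01 -0.    2.01] jaw -9.7 xtool [ 4.e-04  1.e-04 -1.e+00] w 0.0426 F [-0.  -0.1 -2.8]
 turn about tool x rad (x down => -d): -0.3121
 tilt fix rotvec: [ 0.     -0.0001 -0.0004]
 shift tool: [-0.1393  0.0002 -0.0011]
```

Call:
servo_tool([
  [-0.004,0,0,0,0,0,1],
  [-0.01,0,0,0,0,0,1],
  [-0.015,0,0,0,0,0,1],
  [-0.02,0,0,0,0,0,1],
  [-0.025,0,0,-0.04,0,0,1],
  [-0.025,0,0,-0.06,0,0,1],
  [-0.025,0,0,-0.07,0,0,1],
  [-0.025,0,0,-0.07,0,0,1],
  [-0.015,0,0,-0.05,0,0,1],
  [-0.006,0,0,-0.022,0,0,1],
  [0,0,0,0,0,0,1],
  [0,0,0,0,0,0,1],
  [0,0,0,0,0,0,1],
])

```text
time: 22.83
tcp_pos: [0.6424, 0.1773, 0.379]
ee_rot: [-1.413, 1.569, -2.843]
force: [0.1, 0.1, -2.9]
gripper_width: 0.0423
```

```bash
python3 - <<'E'
from h import *
go([.466,-.2645,.38],8.2)
cv2.imwrite("pics/s16.png",ctrl.grab_frame("side")[:,:,::-1])
E
```

```text
t 22.83 tcp [0.6424 0.1773 0.379 ] j [ 0.27  0.5   0.31  1.39 -0.    1.7 ] jaw 8.1 xtool [-2.e-03 -6.e-04 -1.e+00] w 0.0423 F [ 0.1  0.1 -2.9]
 turn about tool x rad (x down => -d): -0.0014
 tilt fix rotvec: [0.     0.0003 0.0021]
 shift tool: [-3.000e-04 -2.370e-01  4.124e-01]
```

View pics/s16.png

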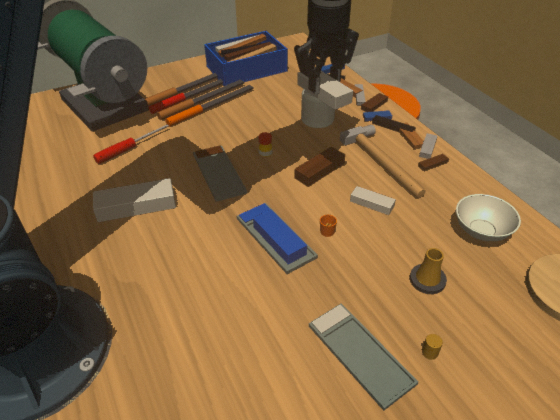

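Call:
servo_tool([
  [0,-0.004,0.007,0,0,0,1],
  [0,-0.008,0.014,0,0,0,1],
  [0,-0.012,0.021,0,0,0,1],
  [0,-0.0145,0.0252,0,0,0,1],
  [0,-0.0145,0.0252,0,0,0,1],
  [0,-0.0145,0.0252,0,0,0,1],
  [0,-0.0145,0.0252,0,0,0,1],
  [0,-0.0145,0.0252,0,0,0,1],
  [0,-0.0145,0.0252,0,0,0,1],
  [0,-0.0145,0.0252,0,0,0,1],
  [0,-0.0145,0.0252,0,0,0,1],
  [0,-0.0145,0.0252,0,0,0,1],
  [0,-0.0145,0.0252,0,0,0,1],
  [0,-0.0145,0.0252,0,0,0,1],
  [0,-0.0145,0.0252,0,0,0,1],
  [0,-0.0145,0.0252,0,0,0,1],
  [0,-0.012,0.021,0,0,0,1],
  [0,-0.008,0.014,0,0,0,1],
  [0,-0.0045,0.0078,0,0,0,1],
  [0,0,0,0,0,0,1],
])

```text
time: 24.55
tcp_pos: [0.4659, -0.2659, 0.38]
ee_rot: [-1.722, 1.57, 3.131]
force: [0.2, 0.2, -2.3]
gripper_width: 0.0427
```

Call:
servo_tool([
  [0.015,0,0,0,0,0,1],
  [0.03,0,0,0,0,0,1],
  [0.03,0,0,0,0,0,1],
  [0.015,0,0,0,0,0,1],
  [0,0,0,0,0,0,1],
  [0,0,0,0,0,0,1],
])

```text
time: 25.05
tcp_pos: [0.4669, -0.2637, 0.2901]
ee_rot: [-2.304, 1.569, 2.552]
force: [-0.5, -0.3, -2.1]
gripper_width: 0.0425
```

```bash
python3 - <<'E'
from h import *
go([.466,-.2645,.1855],8.2)
p=ctrl.camera_params("wrist"); cv2.imwrite("pics/w17.png",ctrl.grab_frame("wrist")[:,:,::-1]); np.save("w17.npy",p,allow_pickle=True)
crop("pics/w17.png",200,20,360,180,5,"pics/c_w17.png")
E
```

```text
t 25.05 tcp [ 0.4669 -0.2637  0.2901] j [-0.51  0.32 -0.2   1.05  0.    0.91] jaw 8.2 xtool [-0.0016  0.0011 -1.    ] w 0.0425 F [-0.5 -0.3 -2.1]
 turn about tool x rad (x down => -d): 0.0007
 tilt fix rotvec: [-0.     -0.0013  0.0014]
 shift tool: [ 0.1046 -0.0009  0.0008]
```

View pics/c_w17.png

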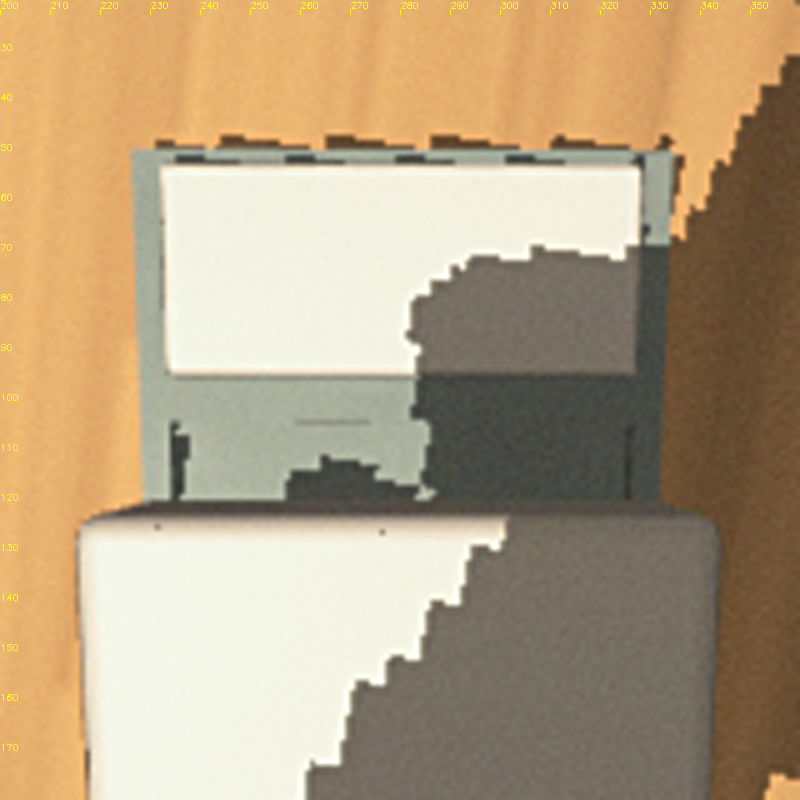

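```bash
python3 - <<'E'
from h import *
p=np.load("w17.npy",allow_pickle=True).item();s,Rm=state();t=s["tcp_pos"]
c=w(p,[(232,53),(328,53),(326.8,95),(233.5,95)],.012); print(np.linalg.norm(c[0]-c[1]),np.linalg.norm(c[1]-c[2]),np.degrees(np.arctan2(*(c[0]+c[1]-c[2]-c[3])[[1,0]])), np.degrees(np.arctan2(*(c[0]-c[1])[[1,0]])))
a=np.radians(98.2);u=np.array([np.cos(a),np.sin(a),0]); rec=c.mean(0)-.089*u; print("recess",rec)
b=w(p,[(216.5,123.5),(342.5,123.5)],t[2]-.1535); bc=b.mean(0)-.06*u; print("block len end->ctr",bc,np.linalg.norm(b[0]-b[1]))
print("shift",Rm.T@(rec-bc))
E
```

```text
0.06132309717763287 0.025701469297111732 98.48254449061162 -171.76126755886216
recess [ 0.46596367 -0.26603287  0.012     ]
block len end->ctr [ 0.4652555  -0.26273216  0.13763798] 0.041570540659557544
shift [0.12563862 0.00018334 0.00334661]
```

Call:
servo_tool([
  [0.015,0,0.0015,0,0,0,1],
  [0.02,0,0.0015,0,0,0,1],
  [0.02,0,0,0,0,0,1],
  [0.02,0,0,0,0,0,1],
  [0.015,0,0,0,0,0,1],
  [0.008,0,0,0,0,0,1],
  [0.003,0,0,0,0,0,1],
  [0,0,0,0,0,0,1],
  [0,0,0,0,0,0,1],
  [0,0,0,0,0,0,1],
])

```text
time: 25.93
tcp_pos: [0.4678, -0.2679, 0.1907]
ee_rot: [0.867, 1.569, -0.56]
force: [0.4, -0.3, -2.8]
gripper_width: 0.0427
```

Call:
servo_tool([
  [0.001,0,0,0,0,0,1],
  [0.001,0,0,0,0,0,1],
  [0,0,0,0,0,0,1],
  [0,0,0,0,0,0,1],
])

```text
time: 26.27
tcp_pos: [0.4673, -0.2676, 0.1875]
ee_rot: [0.222, 1.571, -1.206]
force: [-0.4, -0.2, -2.7]
gripper_width: 0.0427
```

Call:
servo_tool([
  [0.001,0,0,0,0,0,1],
  [0,0,0,0,0,0,1],
  [0,0,0,0,0,0,1],
])

```text
time: 26.52
tcp_pos: [0.4673, -0.2676, 0.1864]
ee_rot: [-1.769, 1.571, 3.087]
force: [0.7, 0.3, -2.6]
gripper_width: 0.0428
```

Call:
servo_tool([
  [0.0007,0,0,0,0,0,1],
  [0,0,0,0,0,0,1],
  [0,0,0,0,0,0,1],
])

```text
time: 26.77
tcp_pos: [0.4673, -0.2676, 0.186]
ee_rot: [0.43, 1.571, -0.998]
force: [-1.1, 0.6, 2.3]
gripper_width: 0.0429
```

Contact. I'll release and lift.

Call:
servo_tool([
  [0,0,0,0,0,0,0.45],
  [0,0,0,0,0,0,0.4],
  [-0.001,0,0,0,0,0,0.35],
  [-0.002,0,0,0,0,0,0.3],
  [-0.005,0,0,0,0,0,0.3],
  [-0.015,0,0,0,0,0,0.3],
  [-0.03,0,0,0,0,0,0.2],
  [-0.035,0,0,0,0,0,0.1],
  [-0.035,0,0,0,0,0,0],
  [-0.035,0,0,0,0,0,0],
  [-0.035,0,0,0,0,0,0],
  [-0.02,0,0,0,0,0,0],
  [0,0,0,0,0,0,0],
  [0,0,0,0,0,0,0],
])

```text
time: 27.93
tcp_pos: [0.4674, -0.2676, 0.4002]
ee_rot: [0.866, 1.568, -0.562]
force: [-0.2, 0.2, -0.6]
gripper_width: 0.0855
```

```bash
python3 - <<'E'
from h import *
go([.643,.180,.40],-73.1)
p=ctrl.camera_params("wrist")
cv2.imwrite("pics/w18.png",ctrl.grab_frame("wrist")[:,:,::-1]); np.save("w18.npy",p,allow_pickle=True)
E
```

```text
t 27.93 tcp [ 0.4674 -0.2676  0.4002] j [-0.52  0.26  0.01  1.31 -0.    0.91] jaw 8.2 xtool [ 0.0025 -0.0016 -1.    ] w 0.0855 F [-0.2  0.2 -0.6]
 turn about tool x rad (x down => -d): 1.4189
 tilt fix rotvec: [-0.      0.0019 -0.0022]
 shift tool: [-1.000e-04  2.376e-01 -4.180e-01]
```

View pics/w18.png

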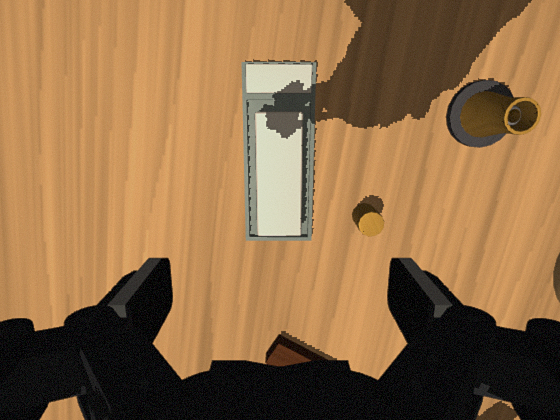

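The white block lies inside its tray and the ferrule still stands on the mandrel at (515,115). Next is the walnut block. I'll turn to jaw 107° to stay clear of the joint 6 limit.

Call:
servo_tool([
  [0,0.0055,-0.0097,0,0,0,0],
  [0,0.0115,-0.0202,0,0,0,0],
  [0,0.0155,-0.0273,0,0,0,0],
  [0,0.0155,-0.0273,0,0,0,0],
  [0,0.0155,-0.0273,0,0,0,0],
  [0,0.0155,-0.0273,0,0,0,0],
  [0,0.0155,-0.0273,0,0,0,0],
  [0,0.0155,-0.0273,0,0,0,0],
  [0,0.0155,-0.0273,0,0,0,0],
  [0,0.0155,-0.0273,0,0,0,0],
  [0,0.0155,-0.0273,0,0,0,0],
  [0,0.0155,-0.0273,0,0,0,0],
  [0,0.0155,-0.0273,0,0,0,0],
  [0,0.0155,-0.0273,0,0,0,0],
  [0,0.0155,-0.0273,0,0,0,0],
  [0,0.0115,-0.0202,0,0,0,0],
  [0,0.0076,-0.013,0,0,0,0],
])

```text
time: 29.4
tcp_pos: [0.6429, 0.1834, 0.3964]
ee_rot: [-1.598, 1.568, -3.024]
force: [-0.4, -0.7, 0.0]
gripper_width: 0.0854
```

Call:
servo_tool([
  [0,0,0,-0.05,0,0,0],
  [0,0,0,-0.1,0,0,0],
  [0,0,0,-0.1,0,0,0],
  [0,0,0,-0.1,0,0,0],
  [0,0,0,-0.1,0,0,0],
  [0,0,0,-0.1,0,0,0],
  [0,0,0,-0.1,0,0,0],
  [0,0,0,-0.1,0,0,0],
  [0,0,0,-0.1,0,0,0],
  [0,0,0,-0.1,0,0,0],
  [0,0,0,-0.1,0,0,0],
  [0,0,0,-0.1,0,0,0],
  [0,0,0,-0.1,0,0,0],
  [0,0,0,-0.1,0,0,0],
  [0,0,0,-0.1,0,0,0],
  [0,0,0,-0.1,0,0,0],
  [0,0,0,-0.1,0,0,0],
  [0,0,0,-0.074,0,0,0],
  [0,0,0,0,0,0,0],
  [0,0,0,0,0,0,0],
])

```text
time: 31.07
tcp_pos: [0.6426, 0.1807, 0.3973]
ee_rot: [3.089, 1.568, -2.9]
force: [-0.7, -0.2, -0.4]
gripper_width: 0.085
```

```bash
python3 - <<'E'
from h import *
go([.643,.180,.1815],107)
p=ctrl.camera_params("wrist"); cv2.imwrite("pics/w19.png",ctrl.grab_frame("wrist")[:,:,::-1]); np.save("w19.npy",p,allow_pickle=True)
crop("pics/w19.png",200,90,360,250,5,"pics/c_w19.png")
E
```

```text
t 31.07 tcp [0.6426 0.1807 0.3973] j [ 0.27  0.5   0.36  1.44  0.   -0.02] jaw 106.9 xtool [-2.3e-03 -6.0e-04 -1.0e+00] w 0.085 F [-0.7 -0.2 -0.4]
 turn about tool x rad (x down => -d): -0.0026
 tilt fix rotvec: [ 0.     -0.0023 -0.0001]
 shift tool: [ 0.2158 -0.0008  0.0007]
```

View pics/c_w19.png

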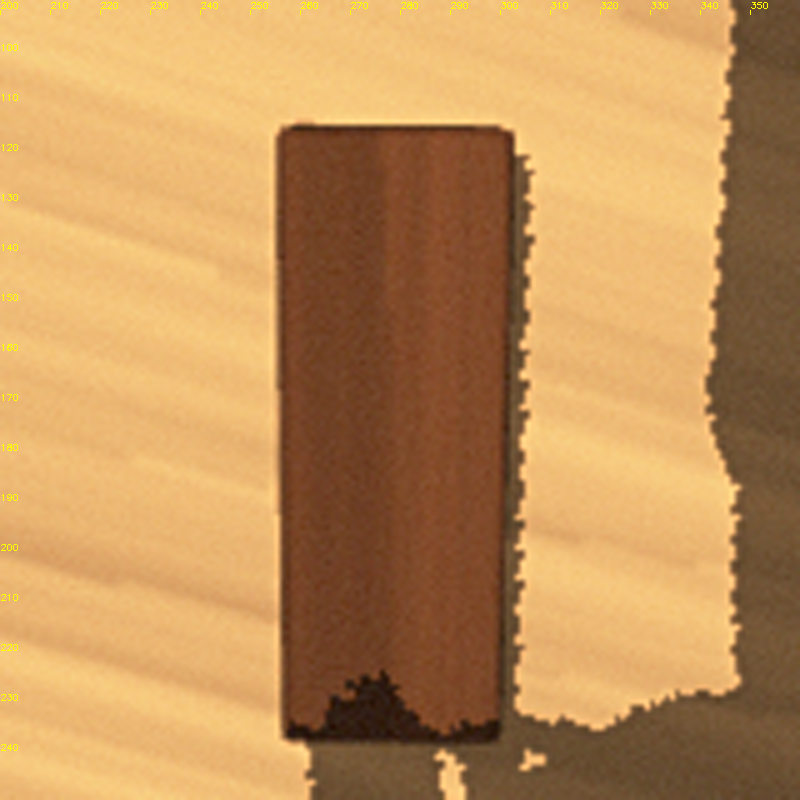

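View pics/w19.png

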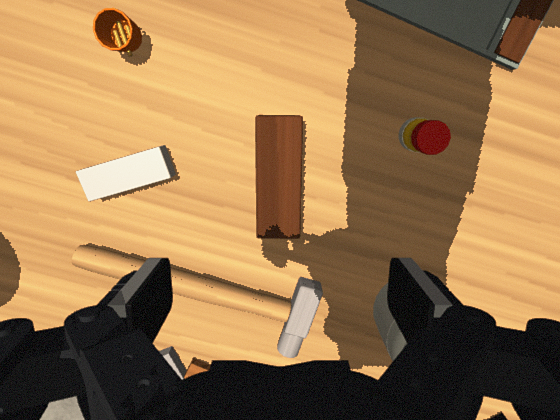

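```bash
python3 - <<'E'
from h import *
p=np.load("w19.npy",allow_pickle=True).item()
q=w(p,[(255,115.3),(302.3,115.3),(299.8,238),(256.3,238)],.028); c=q.mean(0); print(c,np.linalg.norm(q[0]-q[1]),np.linalg.norm(q[1]-q[2]),np.degrees(np.arctan2(*((q[2]+q[3]-q[0]-q[1])[[1,0]]))).round(1))
go([c[0],c[1],.1815],107)
E
```

```text
[0.64251444 0.18034255 0.028     ] 0.04316969542549718 0.11896515778397235 16.5
t 31.12 tcp [0.6427 0.1805 0.3976] j [ 0.27  0.5   0.36  1.44  0.   -0.02] jaw 106.8 xtool [-1.8e-03 -5.0e-04 -1.0e+00] w 0.0857 F [-0.2 -1.  -0.7]
 turn about tool x rad (x down => -d): -0.003
 tilt fix rotvec: [ 0.     -0.0019 -0.    ]
 shift tool: [ 2.161e-01 -1.000e-04  2.000e-04]
```

Call:
servo_tool([
  [0.02,0,0,0.004,0,0,0],
  [0.035,0,0,0,0,0,0],
  [0.035,0,0,0,0,0,0],
  [0.035,0,0,0,0,0,0],
  [0.035,0,0,0,0,0,0],
  [0.025,0,0,0,0,0,0],
  [0.02,0,0,0,0,0,0],
  [0.01,0,0,0,0,0,0.2],
  [0,0,0,0,0,0,0.4],
  [0,0,0,0,0,0,0.5],
  [0,0,0,0,0,0,0.6],
  [0,0,0,0,0,0,0.8],
  [0,0,0,0,0,0,1],
  [0,0,0,0,0,0,1],
  [0,0,0,0,0,0,1],
  [0,0,0,0,0,0,1],
], grip_force=60)

```text
time: 32.45
tcp_pos: [0.6434, 0.1802, 0.1852]
ee_rot: [-0.039, 1.568, 0.253]
force: [-0.5, 0.3, 6.6]
gripper_width: 0.0426
```

```bash
python3 - <<'E'
from h import *
go([.6427,.180,.38],175)
E
```

```text
t 32.45 tcp [0.6434 0.1802 0.1852] j [ 0.27  0.61  0.    0.96 -0.   -0.02] jaw 106.7 xtool [ 2.3e-03  6.0e-04 -1.0e+00] w 0.0426 F [-0.5  0.3  6.6]
 turn about tool x rad (x down => -d): -1.1915
 tilt fix rotvec: [0.     0.0024 0.0001]
 shift tool: [-0.1948  0.     -0.0002]
```

Call:
servo_tool([
  [-0.004,0,0,0,0,0,1],
  [-0.01,0,0,0,0,0,1],
  [-0.015,0,0,0,0,0,1],
  [-0.02,0,0,-0.03,0,0,1],
  [-0.025,0,0,-0.06,0,0,1],
  [-0.025,0,0,-0.1,0,0,1],
  [-0.025,0,0,-0.1,0,0,1],
  [-0.025,0,0,-0.1,0,0,1],
  [-0.02,0,0,-0.1,0,0,1],
  [-0.015,0,0,-0.1,0,0,1],
  [-0.01,0,0,-0.1,0,0,1],
  [0,0,0,-0.1,0,0,1],
  [0,0,0,-0.1,0,0,1],
  [0,0,0,-0.1,0,0,1],
  [0,0,0,-0.1,0,0,1],
  [0,0,0,-0.07,0,0,1],
  [0,0,0,-0.032,0,0,1],
  [0,0,0,0,0,0,1],
  [0,0,0,0,0,0,1],
])

```text
time: 34.03
tcp_pos: [0.6428, 0.18, 0.3782]
ee_rot: [-1.445, 1.571, 0.038]
force: [-1.1, -0.1, -1.6]
gripper_width: 0.0425
```

```bash
python3 - <<'E'
from h import *
go([.4378,.263,.30],175)
p=ctrl.camera_params("wrist"); cv2.imwrite("pics/w20.png",ctrl.grab_frame("wrist")[:,:,::-1]); np.save("w20.npy",p,allow_pickle=True)
E
```

```text
t 34.03 tcp [0.6428 0.18   0.3782] j [ 0.27  0.5   0.31  1.39 -0.   -1.21] jaw 175.0 xtool [ 2.e-04  0.e+00 -1.e+00] w 0.0425 F [-1.1 -0.1 -1.6]
 turn about tool x rad (x down => -d): -0.0007
 tilt fix rotvec: [0.     0.     0.0002]
 shift tool: [0.0782 0.2115 0.0647]
```

View pics/w20.png

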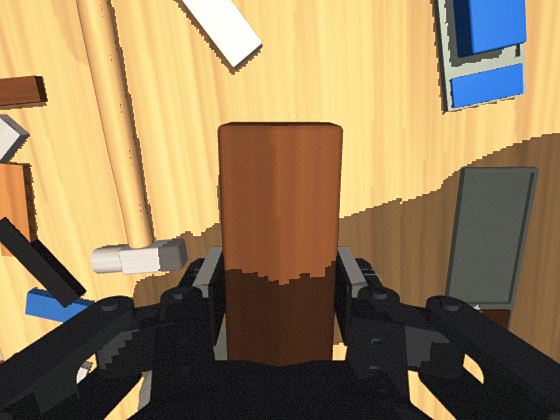

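```bash
python3 - <<'E'
from h import *
crop("pics/w20.png",430,155,555,330,4,"pics/c_w20.png")
E
```

```text
(no output)
```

View pics/c_w20.png

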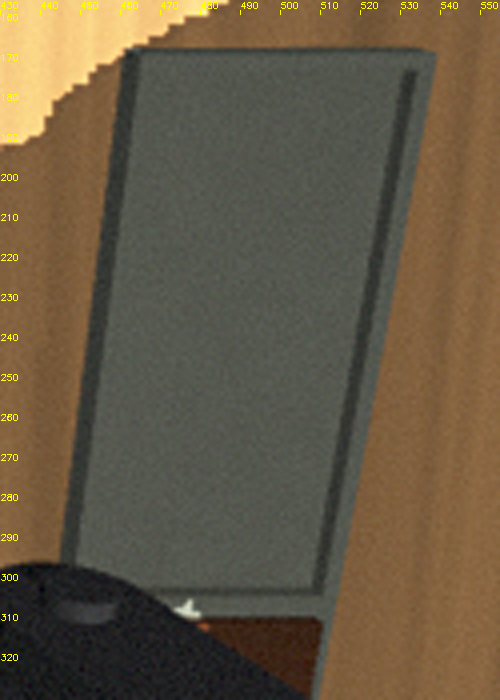

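```bash
python3 - <<'E'
from h import *
p=np.load("w20.npy",allow_pickle=True).item()
e=w(p,[(464.3,168),(538.5,168)],.009); print("end",e,np.linalg.norm(e[0]-e[1]),np.degrees(np.arctan2(*(e[0]-e[1])[[1,0]])))
l=w(p,[(464.3,168),(448.7,297)],.009); r=w(p,[(538.5,168),(513.5,308)],.009)
for k in (l,r): print(np.degrees(np.arctan2(*(k[1]-k[0])[[1,0]])))
c=w(p,[(512,310)],.012)[0]
for d in (84.5,85,85.5):
    a=np.radians(d);u=np.array([np.cos(a),np.sin(a),0]); rec=e.mean(0)+.074*u; print(d,rec,"chip edge along",(c-rec)@u)
E
```

```text
end [[0.4666434  0.18659226 0.009     ]
 [0.39672153 0.19274294 0.009     ]] 0.07019186791771657 -5.027088204425326
85.72210531979492
85.51165487905642
84.5 [0.43877505 0.26332692 0.009     ] chip edge along 0.07507364913457523
85 [0.43813199 0.26338601 0.009     ] chip edge along 0.07536792856559203
85.5 [0.43748844 0.26343948 0.009     ] chip edge along 0.07565083305054704
```

```bash
python3 - <<'E'
from h import *
go([.438,.2645,.29],175.2)
E
```

```text
t 34.08 tcp [0.6428 0.18   0.3781] j [ 0.27  0.5   0.31  1.39 -0.   -1.21] jaw 175.0 xtool [ 2.e-04 -0.e+00 -1.e+00] w 0.0425 F [-1.  -0.6 -1.5]
 turn about tool x rad (x down => -d): -0.0042
 tilt fix rotvec: [-0.     -0.      0.0002]
 shift tool: [0.0881 0.2114 0.0662]
```

Call:
servo_tool([
  [0,0.006,0.0019,-0.004,0,0,1],
  [0,0.012,0.0038,0,0,0,1],
  [0,0.018,0.0056,0,0,0,1],
  [0,0.021,0.0066,0,0,0,1],
  [0,0.021,0.0066,0,0,0,1],
  [0,0.021,0.0066,0,0,0,1],
  [0,0.021,0.0066,0,0,0,1],
  [0,0.021,0.0066,0,0,0,1],
  [0,0.021,0.0066,0,0,0,1],
  [0,0.021,0.0066,0,0,0,1],
  [0,0.016,0.005,0,0,0,1],
  [0,0.0124,0.0037,0,0,0,1],
  [0.02,0,0,0,0,0,1],
  [0.03,0,0,0,0,0,1],
  [0.03,0,0,0,0,0,1],
  [0.008,0,0,0,0,0,1],
  [0,0,0,0,0,0,1],
  [0,0,0,0,0,0,1],
])

```text
time: 35.58
tcp_pos: [0.4379, 0.2636, 0.2904]
ee_rot: [2.824, 1.571, -1.972]
force: [-0.2, -0.3, -0.2]
gripper_width: 0.0424
```

```bash
python3 - <<'E'
from h import *
go([.438,.2645,.191],175.2)
p=ctrl.camera_params("wrist"); cv2.imwrite("pics/w21.png",ctrl.grab_frame("wrist")[:,:,::-1]); np.save("w21.npy",p,allow_pickle=True)
cv2.imwrite("pics/s21.png",ctrl.grab_frame("side")[:,:,::-1]);crop("pics/s21.png",170,80,300,230,4,"pics/c_s21.png")
E
```

```text
t 35.58 tcp [0.4379 0.2636 0.2904] j [ 0.54  0.28 -0.26  1.03 -0.   -0.95] jaw 175.3 xtool [-1.e-04 -2.e-04 -1.e+00] w 0.0424 F [-0.2 -0.3 -0.2]
 turn about tool x rad (x down => -d): 0.001
 tilt fix rotvec: [ 0.     -0.0002 -0.0001]
 shift tool: [0.0994 0.     0.0009]
```

View pics/w21.png

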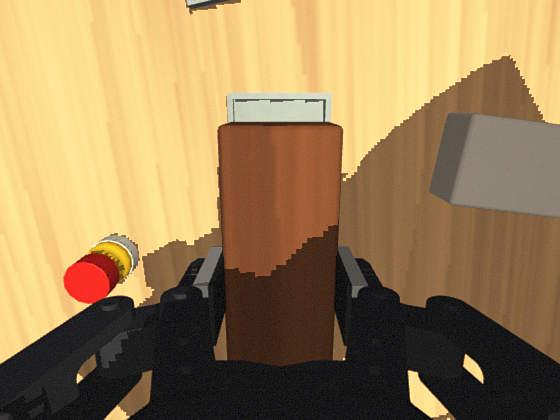

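View pics/c_s21.png

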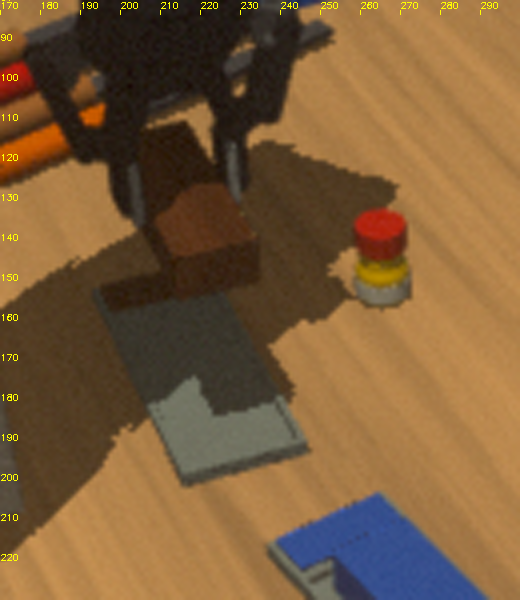

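Call:
servo_tool([
  [0.015,0,0.001,0,0,0,1],
  [0.02,0,0,0,0,0,1],
  [0.02,0,0,0,0,0,1],
  [0.02,0,0,0,0,0,1],
  [0.014,0,0,0,0,0,1],
  [0.007,0,0,0,0,0,1],
  [0.002,0,0,0,0,0,1],
  [0,0,0,0,0,0,1],
  [0,0,0,0,0,0,1],
  [0,0,0,0,0,0,1],
])

```text
time: 36.52
tcp_pos: [0.4383, 0.2647, 0.1928]
ee_rot: [-0.993, 1.569, 0.495]
force: [-0.0, 0.9, -1.2]
gripper_width: 0.0427
```

Call:
servo_tool([
  [0.001,0,0,0,0,0,1],
  [0.001,0,0,0,0,0,1],
  [0,0,0,0,0,0,1],
  [0,0,0,0,0,0,1],
])

```text
time: 36.85
tcp_pos: [0.4377, 0.2644, 0.1898]
ee_rot: [-2.725, 1.571, -1.237]
force: [0.6, -0.3, -1.3]
gripper_width: 0.0425
```

Call:
servo_tool([
  [0.001,0,0,0,0,0,1],
  [0,0,0,0,0,0,1],
  [0,0,0,0,0,0,1],
])

```text
time: 37.1
tcp_pos: [0.4378, 0.2644, 0.1891]
ee_rot: [-1.088, 1.57, 0.4]
force: [-0.9, -0.2, 6.0]
gripper_width: 0.0422
```

Call:
servo_tool([
  [0.001,0,0,0,0,0,1],
  [0,0,0,0,0,0,1],
  [0,0,0,0,0,0,1],
])

```text
time: 37.35
tcp_pos: [0.4377, 0.2644, 0.1891]
ee_rot: [-0.997, 1.57, 0.491]
force: [-4.6, -3.1, 18.6]
gripper_width: 0.0427
```

Contact is firm: 18.6 N, and the tool stopped at 0.189 as expected. I'll back off slightly, release and lift.

Call:
servo_tool([
  [-0.001,0,0,0,0,0,1],
  [0,0,0,0,0,0,0.45],
  [0,0,0,0,0,0,0.4],
  [-0.001,0,0,0,0,0,0.35],
  [-0.002,0,0,0,0,0,0.3],
  [-0.005,0,0,0,0,0,0.3],
  [-0.015,0,0,0,0,0,0.3],
  [-0.03,0,0,0,0,0,0.2],
  [-0.035,0,0,0,0,0,0.1],
  [-0.035,0,0,0,0,0,0],
  [-0.035,0,0,0,0,0,0],
  [-0.035,0,0,0,0,0,0],
  [-0.02,0,0,0,0,0,0],
  [0,0,0,0,0,0,0],
  [0,0,0,0,0,0,0],
])

```text
time: 38.6
tcp_pos: [0.4379, 0.2645, 0.4029]
ee_rot: [-0.976, 1.568, 0.512]
force: [0.2, 0.4, -0.1]
gripper_width: 0.0855
```

```bash
python3 - <<'E'
from h import *
go()
p=ctrl.camera_params("wrist"); cv2.imwrite("pics/w22.png",ctrl.grab_frame("wrist")[:,:,::-1]); np.save("w22.npy",p,allow_pickle=True)
cv2.imwrite("pics/s22.png",ctrl.grab_frame("side")[:,:,::-1])
E
```

```text
t 38.6 tcp [0.4379 0.2645 0.4029] j [ 0.54  0.21 -0.05  1.3  -0.   -0.94] jaw 175.3 xtool [ 0.0022  0.0013 -1.    ] w 0.0855 F [ 0.2  0.4 -0.1]
```

View pics/w22.png

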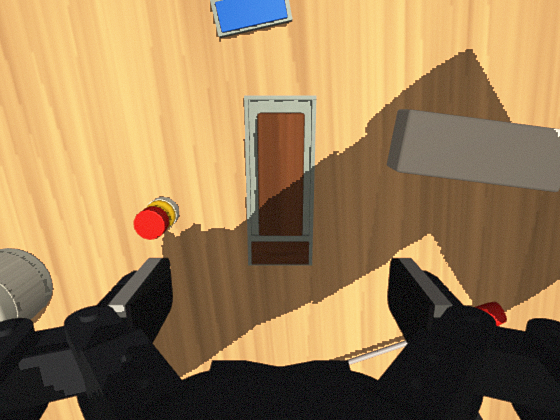

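View pics/s22.png

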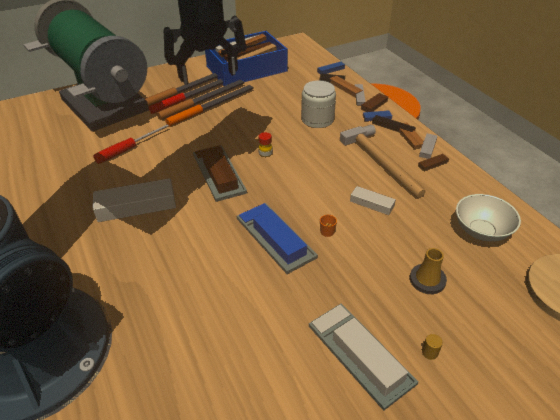

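```bash
python3 - <<'E'
from h import *
def chk(f,o,d,pts):
    p=np.load(f,allow_pickle=True).item(); a=np.radians(d);u=np.array([np.cos(a),np.sin(a),0]);v=np.array([-u[1],u[0],0])
    for n,px,z in pts:
        q=w(p,px,z)[0]-np.array([*o,0]); print(n,(q@u).round(4),(q@v).round(4))
print("walnut");chk("w22.npy",(.438,.2635),85.2,[("far",(281,112),.032),("near",(281,236.5),.032),("L",(257.5,175),.032),("R",(305,175),.032)])
print("white");chk("w18.npy",(.466,-.266),98.3,[("far",(279,111.5),.032),("near",(280,236.5),.032),("L",(255.5,175),.032),("R",(303,175),.032)])
crop("pics/s22.png",300,300,420,410,6,"pics/c_s22a.png")
crop("pics/s22.png",185,130,285,210,7,"pics/c_s22b.png")
E
```

```text
walnut
far -0.0587 0.0019
near 0.0623 0.0021
L -0.0002 -0.0205
R -0.0003 0.025
white
far 0.0594 -0.0005
near -0.061 -0.0012
L 0.001 0.0219
R 0.0009 -0.0231
```

View pics/c_s22a.png

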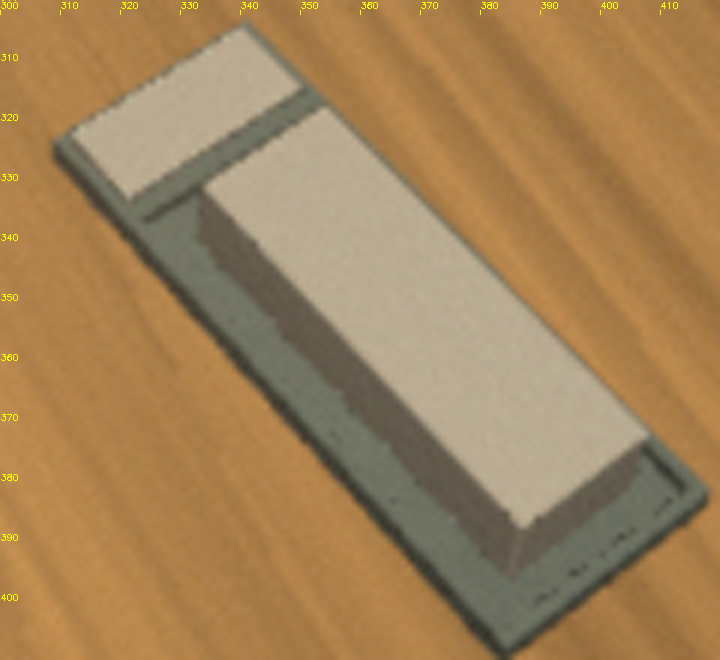

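View pics/c_s22b.png

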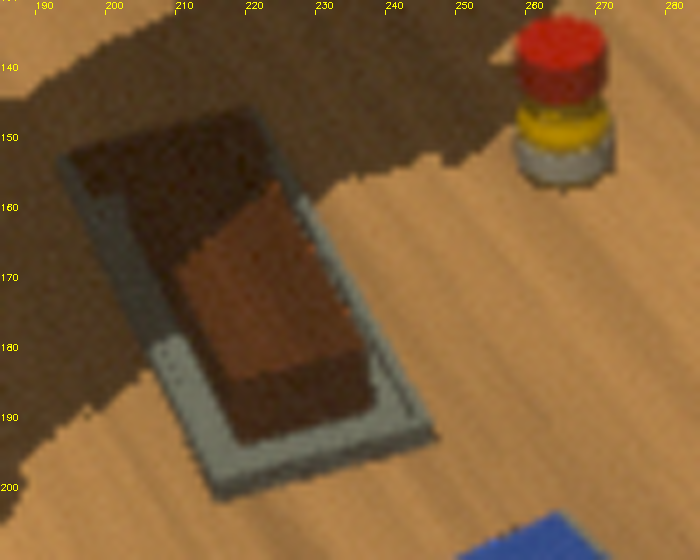

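All three blocks lie flat inside their trays, the ferrule is seated, and the cup and jar are where they started. I'm handing in.

```bash
python3 -c "
from station import ctrl
print(ctrl.close_job())"
```

```text
the job is handed in; nothing more can be done
None
```

The stack is apart, in the order asked, and the job was handed in at about 39 s of the 134 s allowed; no verdict was reported.

- **Ferrule:** it stands wide end down on the mandrel's base. It touched down at the expected height, and the side and wrist pictures after release show it upright and centred on the base.
- **Blocks:** blue, white and walnut each lie flat in the tray with their own colour chip. My measurements put each within about 2 mm of its tray's centre, against roughly 10 mm of room at the ends and 9 mm at the sides. The white block used was the 120 x 44 mm one from the stack.
- **Rivet cup and glue jar:** in the last side picture both stand upright where they were, and the arm was never brought close to either.
- **Robot:** it ended with the gripper open, well clear of everything. The highest force I saw was about 19 N, in readings taken at the end of each move call, while setting down the walnut block.

**Disagreements:** the top and wrist cameras differed by up to about 3 mm on positions, so I placed by the wrist camera and by touch. The gripper read about 28 mm closed on the ferrule's 30 mm neck, but the hold was firm.

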